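# Empty spent column cartridges through the bin's spring flap and bar it shut

## Task

Put all the spent cartridges lying on the bench into the steel scoop, then push the bin's spring flap down with the scoop's lip and, while the scoop holds it open, tip them all into the bin. Then stand the empty scoop back on its mat, and lay the aluminium bar across the bin's mouth so that it rests down in both notched brackets. Do not push the flap with the gripper, and leave the bottle, beaker and blue box where they are.

Things in the scene. Friction and masses are not known exactly. Their poses are not given: they have to be found in the camera images.
- bin: clear-walled waste bin with a steel top frame, fixed to the bench, 190 mm (x) by 210 mm (y), top at z = 180 mm, inner floor at z = 5 mm with a 45-degree slope, 60 mm high, inside the -x wall; origin under its centre. The mouth in its top spans x -68 to +65 mm and y -70 to +70 mm and is closed by the flap. Two notched brackets stand on the top, either side of the mouth
- bracket_left (a point): middle of the seat of the bracket at bin y = +92 mm, x = 0, z = 192 mm. Each bracket is 18 mm long in y: a notch 31 mm wide in x between two cheeks 7 mm thick that reach 20 mm above the seat
- bracket_right (a point): the same for the bracket at bin y = -92 mm
- flap (a joint): the bin's spring flap, aluminium plate 126 mm long, 134 mm wide, 4 mm thick, hinged along the bin's y at bin x = +63, z = 174 mm. 0 = closed (level); grows as its free edge (at bin -x) goes down into the bin, to 1.15 rad. The spring shuts it: 0.16 N m closed, 0.33 N m at 0.85 rad. At 0.8 rad the gap from its free edge to the mouth's -x edge is 43 mm
- flap_edge (a point): middle of the flap's free edge
- scoop: steel scoop, 280 g, origin under its pan, which spans x -85 to +65 mm and is 112 mm wide (y), floor and walls 4 mm thick, walls 26 mm high at the back (+x), 40 mm at the sides; the front at x = -85 mm is an open lip. Behind it, centred at x = +107 mm, stands a black grip plate 12 mm thick in x, 50 mm wide in y, top at z = 85 mm, joined to the pan by a foot 6 mm high
- mat: black rubber mat fixed to the bench, 260 mm (x) by 160 mm (y), 3 mm thick; its origin, on the bench, is the place for the scoop's origin, the mat's middle lies 15 mm on in its +x
- bar: plain aluminium bar 210 mm long (y), 20 mm wide (x), 20 mm high, 300 g; origin under its middle
- cartridge1: spent cartridge: white tube 90 mm long, 22 mm thick, lying down, with an eight-sided red cap (27 mm across flats, 12 mm long) on each end so it rolls only on slopes over about 25 degrees; 60 g. Origin under its middle as first laid (13 mm from the tube's axis); its y axis runs along the tube. May be absent
- cartridge2: spent cartridge: white tube 90 mm long, 22 mm thick, lying down, with an eight-sided red cap (27 mm across flats, 12 mm long) on each end so it rolls only on slopes over about 25 degrees; 60 g. Origin under its middle as first laid (13 mm from the tube's axis); its y axis runs along the tube. May be absent
- cartridge3: spent cartridge: white tube 90 mm long, 22 mm thick, lying down, with an eight-sided red cap (27 mm across flats, 12 mm long) on each end so it rolls only on slopes over about 25 degrees; 60 g. Origin under its middle as first laid (13 mm from the tube's axis); its y axis runs along the tube. May be absent
- cartridge4: spent cartridge: white tube 90 mm long, 22 mm thick, lying down, with an eight-sided red cap (27 mm across flats, 12 mm long) on each end so it rolls only on slopes over about 25 degrees; 60 g. Origin under its middle as first laid (13 mm from the tube's axis); its y axis runs along the tube. May be absent
- c1_mid (a point): middle of cartridge 1, on the tube's axis
- c2_mid (a point): middle of cartridge 2, on the tube's axis
- c3_mid (a point): middle of cartridge 3, on the tube's axis
- c4_mid (a point): middle of cartridge 4, on the tube's axis
- wash_bottle: bystander: white bottle 66 mm wide, 170 mm tall, origin under it
- beaker: bystander: beaker 80 mm wide, 100 mm tall, origin under it
- tip_box: bystander: blue box 80 x 120 x 60 mm, origin under it
Not all that is in view belongs to the job. Leave any brown or yellow look-alike of the cartridge1 alone. Several things have the shape of the scoop; the one meant has the colours described above.

How it is judged:
By the outcome, as a careful person would: the job done as asked, in the order asked, and still so for the second after the job is handed in, with the robot touching nothing.
Of cartridge1, cartridge2, cartridge3, cartridge4 only 2 to 4 are there at a start; the rules pass over those that are not, and their reading is None.
At some moment in a run one of bar, cartridge1, cartridge2, cartridge3, cartridge4 may be knocked a few centimetres aside while the robot is not near it.
It also fails if it takes over 210 s, if anything falls off the work surface, if the arm or the gripper's body presses on something with over 40 N, if the wrist force passes 120 N, or if a joint passes its speed limit or range.

## Robot

A 7-joint arm with a two-finger parallel gripper is mounted at the origin on the work surface. World frame = base frame: x ahead of the robot, y to its left, z up, the work surface at z = 0. Lengths are in m, angles in rad, forces in N, time in s.
With the tool pointing down it reaches from about 0.425 to 0.925 m from the base axis. Payload 6.8 kg.
Tool frame: the origin (TCP) lies between the finger pads; the fingertips stand 22 mm ahead of it and the grasp point (between the pads) lies 3 mm ahead of it; z points along the fingers, y is the direction in which the jaws open and shut (so a half turn about z gives the same grasp; the last joint's range is limited). The gripper opens to 85 mm and grips with 20 to 120 N. Pads are 22 mm wide; open, the fingers measure 114 mm over their backs; the gripper's body (76 mm by 85 mm) begins 54 mm behind the grasp point. The pads swing forward as they close: fully open they stand 13 mm farther back than shut.
Start: joints at [1.083, 0.477, 0.022, 1.555, -0.011, 1.109, -0.083], TCP at [0.25, -0.627, 0.253] pointing down, gripper open.
Joint ranges: [-2.96, 2.96], [-0.34, 2.1], [-1.41, 1.46], [0.24, 2.44], [-1.37, 4.51], [0.17, 1.92], [-2.96, 2.96]. Speed limits (rad/s): [2.39, 2.39, 3.14, 3.14, 3.14, 3.14, 3.14].

## Interface

Orientations are given as a unit quaternion [w, x, y, z].
In Python, from station import bot gives the robot as it stands. The module is installed in compiled form; this text tells all that it offers.
- The arm moves only by the tool drive_tool, never from a script. Its argument "series" is one flat list of numbers, 7 for each row, row after row: the opening, from -1 (shut) to 1 (fully open), then the shift along the tool's x, y, z in mm, then the turn, a rotation vector about the tool's x, y, z in rad. In form: [jaw, x, y, z, wx, wy, wz, jaw, x, y, z, wx, wy, wz, ...]. A call has 1 to 12 rows; each row shifts and turns the commanded pose from where the row before left it, along the tool's axes as they then stand; what a row does not reach is not made up. A row lasts 1/8 s, in which the tool goes at most 62.5 mm and 10.7 degrees, less where a joint would pass 70% of its speed; a pose out of reach is approached as far as the arm can. A call with a gripper value outside its range is refused whole. The fingers move at their own pace and stop on an object; "force" is the grip in N (left out, the last holds). Time passes only in rows, so rows that do not move let the fingers close. It gives the time, the measured TCP pose, the force and the opening at its end, in the units of the state.
- bot.get_obs(): the state, without advancing time (a new reading comes with each control period).
- bot.read_camera(name): name is "scene" or "top" or "wrist"; returns a dict with "pixels" (420x560x3 uint8, blue, green, red), "camera_matrix" (3x3 intrinsics, pixels), "rvec" (rotation vector, rad) and "tvec" (3), from world to camera coordinates, as OpenCV has them. Camera axes: x right, y down, z forward; pixel columns grow to the right and rows downward; lengths in m; the calibration is good to about 2 mm. A picture is of the moment at which its call begins. There is no depth.
- bot.hand_in(): hands the job in, once; it reports no verdict.
The state is a dict: "t": time; "q": joint angles; "joint_vel": joint speeds; "joint_torque": joint torques, N m; "eef_pos": TCP position; "tool_rot": TCP orientation; "contact_force": force on the tool from outside, world axes, zero at the start; "torque": the same for the moment, N m; "gripper_width": opening from 0.0 (shut) to 1.0 (fully open).
Only numpy, scipy, OpenCV 4.12 (cv2) and the standard library are available. Lean on these libraries where they do the work, as an engineer would, in place of code of your own. Each camera call takes 0.05 s, during which the arm holds its last target. There are 200 camera calls.

## Working session

There is one attempt and no reset: what is moved stays moved. The work goes in short steps, Python scripts to look and compute and a tool call to move; the robot and the scene stay as the last step left them, time stands still between calls to the robot, and variables do not carry over. Pictures are saved under pics/ and viewed, about 12 in all and at most 16, crops included, and the job is handed in when it is done.

Besides the shell and the picture viewer there is one more tool, called after "Call:" as a command line: name --argument value ..., lists and objects as JSON in quotes. drive_tool: Moves the arm, as the interface text tells. Its arguments: {"type":"object","properties":{"series":{"type":"array"},"force":{"type":"number"}},"required":["series"]}

```bash
mkdir -p pics; cat > h.py <<'E'
import numpy as np, cv2
from scipy.spatial.transform import Rotation as R
from station import bot
def cam(n):
    c=bot.read_camera(n); c['R']=cv2.Rodrigues(np.array(c['rvec'],float))[0]; c['t']=np.array(c['tvec'],float).ravel(); c['K']=np.array(c['camera_matrix']); return c
def ray(c,u,v,z):
    d=c['R'].T@np.linalg.inv(c['K'])@np.array([u,v,1.]); o=-c['R'].T@c['t']
    return o+d*(z-o[2])/d[2]
def proj(c,P):
    return cv2.projectPoints(np.array(P,float).reshape(-1,3),np.array(c['rvec'],float),np.array(c['tvec'],float),c['K'],None)[0].reshape(-1,2)
def save(c,n,crop=None,s=1):
    p=c['pixels']
    if crop: p=p[crop[1]:crop[3],crop[0]:crop[2]]
    cv2.imwrite(f'pics/{n}.png',cv2.resize(p,None,fx=s,fy=s,interpolation=cv2.INTER_CUBIC))
E
python3 - <<'E'
from h import *
for n in('top','scene'):
    c=cam(n); save(c,n+'0',s=1.42); print(n,c['K'].round(1).tolist(),(-c['R'].T@c['t']).round(3),c['R'].round(3).tolist())
print(bot.get_obs())
E
```

```text
top [[414.7, 0.0, 272.5], [0.0, 414.7, 209.1], [0.0, 0.0, 1.0]] [ 0.287 -0.029  1.233] [[-0.039, -0.999, -0.007], [-0.976, 0.039, -0.213], [0.213, -0.002, -0.977]]
scene [[428.9, 0.0, 274.3], [0.0, 428.9, 207.6], [0.0, 0.0, 1.0]] [ 0.818 -0.561  1.132] [[0.867, 0.498, 0.003], [0.426, -0.738, -0.523], [-0.258, 0.455, -0.852]]
{'t': 0.1, 'q': array([ 1.08292664,  0.47772859,  0.02235986,  1.55632528, -0.0115068 ,
        1.10932388, -0.08309639]), 'joint_vel': array([-0.00113068, -0.00049447,  0.00091696, -0.00279193,  0.00114162,
        0.00028835, -0.00198348]), 'joint_torque': array([ 3.55547956e-03, -5.97758853e+01,  1.61294281e+00, -2.81954759e+01,
        1.26905070e-02,  5.05031276e-03,  3.21856044e-05]), 'eef_pos': array([ 0.25002907, -0.62645516,  0.2524273 ]), 'tool_rot': array([-7.99679448e-04,  9.82025112e-01,  1.88748490e-01, -2.16072956e-04]), 'contact_force': array([-0.06764171, -0.35564578, -0.80877059]), 'torque': array([ 0.01109863, -0.01205161, -0.03104052]), 'gripper_width': 1.001573442470654}
```

View pics/top0.png

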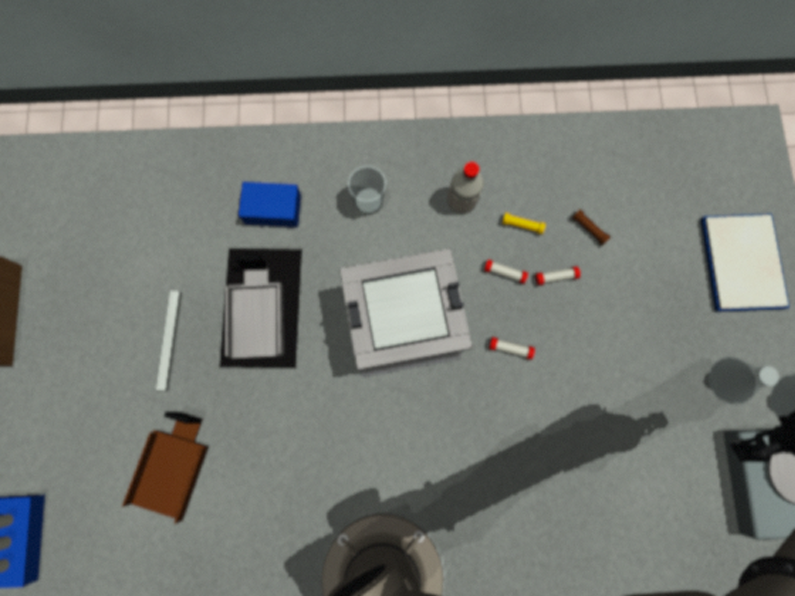

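View pics/scene0.png

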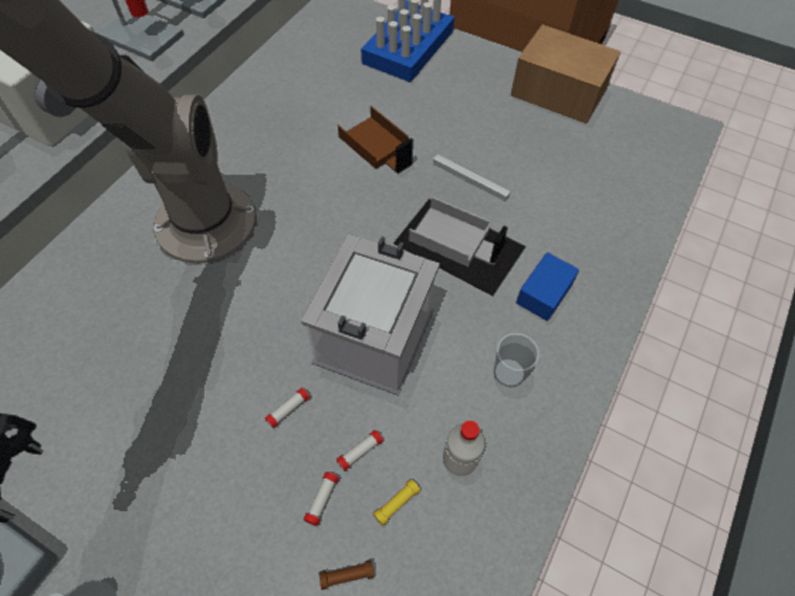

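Top picture (1.42x): the three white tubes with red caps are at (506,271), (558,276) and (512,348). The yellow one at (524,224) and the brown one at (590,227) are look-alikes. The steel-grey scoop stands on the black mat at (255,315), and the brown scoop at (170,465) is a decoy. The bar is at (168,340) and the bin at (405,310). I'll confirm all this with one enlarged crop and measure positions by colour.

```bash
python3 - <<'E'
from h import *
c=cam('top'); s=cam('scene')
a=cv2.resize(c['pixels'][170:265,150:400],(800,304),interpolation=cv2.INTER_CUBIC)
b=cv2.resize(s['pixels'][130:280,200:400],(396,296),interpolation=cv2.INTER_CUBIC)
b2=cv2.resize(s['pixels'][265:375,180:320],(400,296),interpolation=cv2.INTER_CUBIC)
cv2.imwrite('pics/crop1.png',np.vstack([a,np.hstack([b,b2,np.zeros((296,4,3),np.uint8)])]))
for n,k in(('top',c),('scene',s)):
    p=k['pixels'].astype(int); m=((p[:,:,2]>130)&(p[:,:,1]<80)&(p[:,:,0]<80)).astype(np.uint8)
    N,l,st,ce=cv2.connectedComponentsWithStats(m)
    for i in range(1,N):
        if st[i,4]>15: print(n,st[i,4],ce[i].round(1),ray(k,*ce[i],0.016).round(4))
E
```

```text
top 85 [331.6 118.6] [ 0.8363 -0.2282  0.016 ]
top 24 [343.7 185.8] [ 0.616  -0.2496  0.016 ]
top 28 [406.1 191.4] [ 0.5907 -0.4369  0.016 ]
top 26 [369.  194.1] [ 0.5869 -0.3242  0.016 ]
top 25 [380.4 195.4] [ 0.5814 -0.3581  0.016 ]
top 27 [347.4 241. ] [ 0.4471 -0.2479  0.016 ]
top 31 [373.7 247.8] [ 0.424  -0.3237  0.016 ]
scene 29 [213.  276.4] [ 0.4441 -0.2451  0.016 ]
scene 35 [190.3 295.2] [ 0.4216 -0.321   0.016 ]
scene 121 [330.7 301.7] [ 0.7594 -0.1476  0.016 ]
scene 36 [264.8 306.7] [ 0.6127 -0.2478  0.016 ]
scene 40 [241.  325.2] [ 0.5841 -0.3217  0.016 ]
scene 39 [232.2 335.1] [ 0.5779 -0.3546  0.016 ]
scene 45 [218.7 364.6] [ 0.5885 -0.4328  0.016 ]
```

View pics/crop1.png

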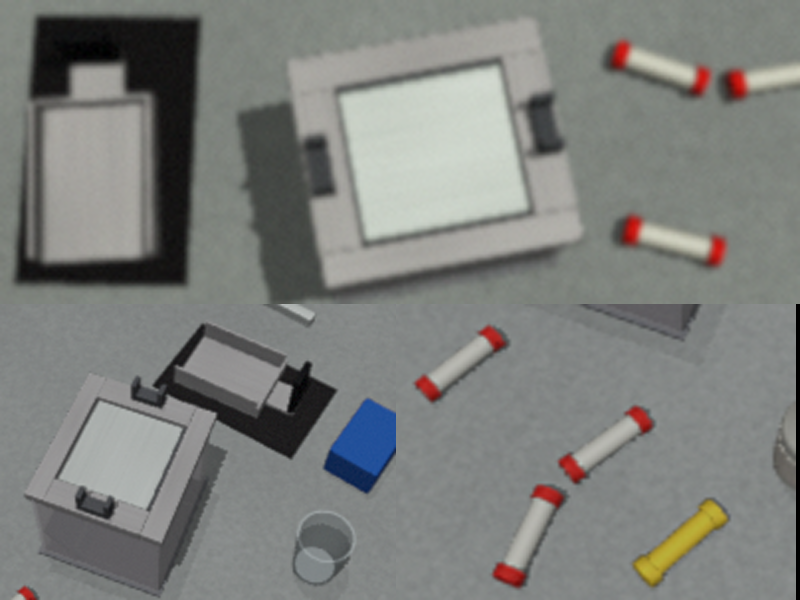

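The crop confirms it: the steel-grey scoop with the black grip plate is on the mat, and there are three white and red cartridges. No fourth is in view. I'll take a closer crop of the scoop, bar and bin rim to get exact pixels.

```bash
python3 - <<'E'
from h import *
c=cam('top'); s=cam('scene')
def g(k,x,y,w,h,f):
    return cv2.resize(k['pixels'][y:y+h,x:x+w],(int(w*f),int(h*f)),interpolation=cv2.INTER_CUBIC)
A=g(c,100,165,120,120,2.5); A=g(c,105,165,115,120,3.4)   # 391x408
B=g(s,265,100,115,120,3.4)
D=g(c,235,170,115,55,3.4); 
C=g(c,235,170,100,95,1)
top=np.hstack([A,B]); 
bt=g(c,235,170,100,50,3.9)
cv2.imwrite('pics/crop2.png',top)
# flap free-edge check: luminance profile along bin x through the mid, top camera
corn=dict(pp=[(290,62)],)
T=np.array([(290,62),(535,20),(582,238),(328,288)],float)/3.2+[150,170]
S=np.array([(216,415),(157,541),(28,495),(92,374)],float); S=np.c_[200+S[:,0]/1.98,130+(S[:,1]-304)/1.973]
PT=np.array([ray(c,*p,.18) for p in T]); PS=np.array([ray(s,*p,.18) for p in S]); print(PT.round(3),PS.round(3))
M=np.array([(.095,.105),(.095,-.105),(-.095,-.105),(-.095,.105)])
for P in(PT,PS,(PT+PS)/2):
    Q=P[:,:2]-P[:,:2].mean(0); h=np.angle(np.sum((Q[:,0]+1j*Q[:,1])*np.conj(M[:,0]+1j*M[:,1])))
    print('bin',P[:,:2].mean(0).round(4),h.round(4),np.linalg.norm(Q,axis=1).round(3))
P=(PT+PS)/2; o=P[:,:2].mean(0)
for k,n in((c,'top'),(s,'scene')):
    gray=cv2.cvtColor(k['pixels'],cv2.COLOR_BGR2GRAY).astype(np.float32)
    prof=[]
    for x in np.arange(-.095,.096,.003):
        v=[]
        for y in np.linspace(-.04,.04,15):
            w=[o[0]+x*np.cos(h)-y*np.sin(h),o[1]+x*np.sin(h)+y*np.cos(h),.177]
            u=proj(k,w)[0]; v.append(cv2.getRectSubPix(gray,(1,1),(float(u[0]),float(u[1])))[0,0])
        prof.append(int(np.mean(v)))
    print(n,prof)
E
```

```text
[[ 0.573  0.051  0.18 ]
 [ 0.601 -0.152  0.18 ]
 [ 0.419 -0.178  0.18 ]
 [ 0.387  0.025  0.18 ]] [[ 0.577  0.052  0.18 ]
 [ 0.601 -0.153  0.18 ]
 [ 0.426 -0.179  0.18 ]
 [ 0.395  0.027  0.18 ]]
bin [ 0.4948 -0.0635] 0.1432 [0.139 0.138 0.138 0.14 ]
bin [ 0.4998 -0.0633] 0.1367 [0.139 0.136 0.137 0.139]
bin [ 0.4973 -0.0634] 0.14 [0.139 0.137 0.137 0.139]
top [107, 148, 166, 168, 167, 166, 165, 164, 152, 121, 119, 166, 196, 204, 206, 206, 206, 204, 204, 204, 204, 204, 206, 206, 206, 206, 206, 208, 209, 209, 209, 209, 208, 207, 207, 207, 206, 206, 206, 205, 205, 206, 206, 206, 205, 206, 206, 206, 207, 205, 197, 168, 120, 101, 128, 152, 158, 158, 158, 158, 159, 159, 155, 147]
scene [139, 147, 146, 146, 145, 145, 146, 148, 131, 82, 103, 159, 172, 172, 172, 173, 173, 172, 171, 172, 172, 172, 173, 173, 173, 174, 174, 175, 176, 175, 175, 175, 175, 174, 174, 175, 175, 175, 174, 174, 174, 174, 175, 175, 175, 175, 174, 175, 176, 175, 174, 156, 94, 99, 142, 145, 143, 143, 145, 145, 146, 146, 143, 106]
```

View pics/crop2.png

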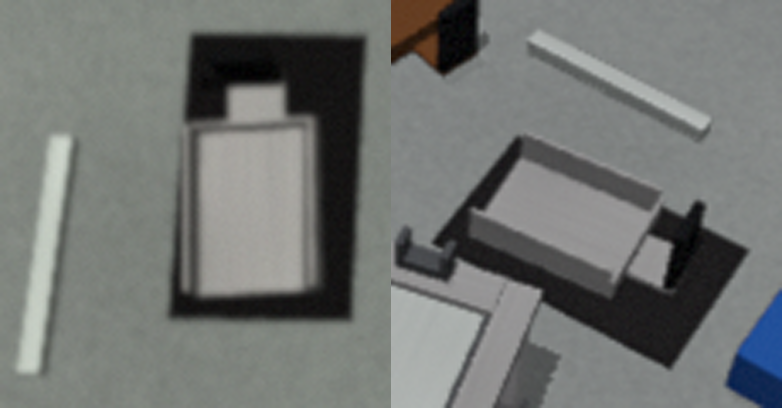

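```bash
cat > fit.py <<'E'
from h import *
from scipy.optimize import least_squares
c=cam('top'); s=cam('scene')
def tp(p): return np.array(p,float)/3.4+[105,165]
def sp(p): return (np.array(p,float)-[391,0])/3.4+[265,100]
def fit(name,obs,z,x0):
    def f(v,full=False):
        Rz=R.from_euler('z',v[2]).as_matrix(); r=[]
        for k,P,u in obs: r.append(proj(k,Rz@(np.array(P)/1000)+[v[0],v[1],z])[0]-u)
        return np.array(r) if full else np.ravel(r)
    q=least_squares(f,x0,loss='soft_l1'); print(name,q.x.round(4)); print(f(q.x,True).round(1).tolist()); return q.x
if __name__=='__main__':
    fit('scoop',[(c,(-85,52,4),tp((196,297))),(c,(-85,-52,4),tp((305,293))),(c,(61,52,4),tp((198,128))),(c,(61,-52,4),tp((303,125))),(c,(65,-56,40),tp((317,118))),
     (s,(-85,56,40),sp((520,137))),(s,(65,56,40),sp((662,192))),(s,(-85,-56,40),sp((470,211))),(s,(-85,-56,0),sp((470,233))),(s,(65,-56,0),sp((612,297)))],.003,[.48,.25,0])
    fit('mat',[(c,(145,80,3),tp((191,36))),(c,(145,-80,3),tp((366,37))),(c,(-115,-80,3),tp((352,318))),(c,(-115,80,3),tp((169,316))),(s,(145,80,3),sp((748,248))),(s,(145,-80,3),sp((672,367)))],0,[.48,.25,0])
    fit('bar',[(c,(10,-0,20),tp((73,136))*0+0)] and [(c,(-10,105,20),tp((49,135))),(c,(10,105,20),tp((73,136))),(c,(10,-105,20),tp((44,373))),(c,(-10,-105,20),tp((17,373)))] ,0,[.45,.45,1.5])
    b=[(s,(-10,105,20),sp((710,121))),(s,(10,105,20),sp((698,131))),(s,(-10,-105,20),sp((538,30))),(s,(10,-105,20),sp((528,40)))]
    b2=[(s,(10,105,20),sp((710,121))),(s,(-10,105,20),sp((698,131))),(s,(10,-105,20),sp((538,30))),(s,(-10,-105,20),sp((528,40)))]
    fit('bar s',b,0,[.45,.45,-1.5]); fit('bar s2',b2,0,[.45,.45,-1.5])
E
python3 fit.py
```

```text
scoop [0.5237 0.2483 0.0057]
[[-0.1, -0.7], [2.9, -1.1], [-0.1, 1.1], [3.2, 0.4], [-1.8, -1.7], [1.0, -2.5], [0.6, -0.9], [-0.5, -0.8], [-0.8, 0.2], [-1.2, 0.2]]
mat [ 0.5305  0.2382 -0.0503]
[[-0.4, -1.3], [-0.3, -1.1], [0.1, 0.5], [0.0, 0.5], [-0.2, 0.0], [-0.8, 0.3]]
bar [0.6702 0.4363 1.9413]
[[13.2, 1.9], [-0.2, 4.2], [-13.9, -126.2], [0.2, -128.6]]
bar s [ 0.4819  0.4273 -1.6956]
[[0.1, 0.0], [0.6, 0.7], [-0.2, -0.6], [-0.5, -0.2]]
bar s2 [ 0.4818  0.4286 -1.6363]
[[-1.7, 2.3], [4.5, -4.4], [-4.1, 3.6], [1.8, -2.8]]
```

```bash
cat >> h.py <<'E'
def Rt(psi,tilt=0):  # tool down heading psi; tilt>0 about tool x
    x=np.array([np.cos(psi),np.sin(psi),0]);z=np.array([0,0,-1.]);B=np.c_[x,np.cross(z,x),z]
    return B@R.from_euler('x',tilt).as_matrix()
def plan(p,psi,tilt=0):
    o=bot.get_obs(); q=o['tool_rot']; C=R.from_quat([q[1],q[2],q[3],q[0]]).as_matrix(); T=Rt(psi,tilt)
    w=R.from_matrix(C.T@T).as_rotvec(); d=np.array(p)-o['eef_pos']
    print('t %.2f'%o['t'],'pos',o['eef_pos'].round(4),'w',o['gripper_width'].__round__(3),'F',np.round(o['contact_force'],1))
    print('  rot first',w.round(3),'then shift mm',(T.T@d*1000).round(1),'| shift in current frame',(C.T@d*1000).round(1))
E
python3 -c "
from h import *
plan([.434,-.2845,.12],1.279)"
```

```text
t 0.40 pos [ 0.2502 -0.6268  0.2532] w 0.997 F [-0.4 -0.3  0.4]
  rot first [-0.    -0.    -0.899] then shift mm [380.7  77.5 133.2] | shift in current frame [ 297.6 -249.8  133.2]
```

Call:
drive_tool --series '[0.2, 0, 0, 0, 0, 0, -0.18, 0.2, 0, 0, 0, 0, 0, -0.18, 0.2, 0, 0, 0, 0, 0, -0.18, 0.2, 0, 0, 0, 0, 0, -0.18, 0.2, 0, 0, 0, 0, 0, -0.18, 0.2, 54, 11, 19, 0, 0, 0, 0.2, 54, 11, 19, 0, 0, 0, 0.2, 54, 11, 19, 0, 0, 0, 0.2, 54, 11, 19, 0, 0, 0, 0.2, 54, 11, 19, 0, 0, 0, 0.2, 54, 11, 19, 0, 0, 0, 0.2, 54, 11, 19, 0, 0, 0]' --force 40

```text
t: 1.9
eef_pos: [0.4334, -0.2856, 0.1201]
tool_rot: [0.001, 0.802, 0.597, 0.0]
contact_force: [0.6, 0.3, 0.1]
gripper_width: 0.603
```

```bash
python3 -c "
from h import *
plan([.434,-.2845,.026],1.279)
c=cam('wrist'); save(c,'w1'); print(proj(c,[[.4456,-.2465,.016],[.4228,-.3224,.016]]))
p=c['pixels'].astype(int); m=((p[:,:,2]>130)&(p[:,:,1]<80)&(p[:,:,0]<80)).astype(np.uint8)
N,l,st,ce=cv2.connectedComponentsWithStats(m)
for i in range(1,N):
  if st[i,4]>60: print(st[i],ce[i].round(1),ray(c,*ce[i],0.0135).round(4))
"
```

```text
t 1.90 pos [ 0.4334 -0.2856  0.1201] w 0.603 F [0.6 0.3 0.1]
  rot first [0.001 0.    0.   ] then shift mm [ 1.2  0.3 94.1] | shift in current frame [ 1.3  0.2 94.1]
[[277.46382942 158.44883317]
 [277.23157284 263.61887547]]
[510  71  47  14 271] [529.1  76.9] [ 0.614  -0.2429  0.0135]
[260 145  38  13 306] [279.5 150.6] [ 0.4484 -0.2422  0.0135]
[477 189  41  13 126] [493.4 197. ] [ 0.5846 -0.3173  0.0135]
[477 232  37  21 500] [494.5 241.7] [ 0.5821 -0.3526  0.0135]
[275 252  21  11  63] [288.9 258.4] [ 0.4321 -0.322   0.0135]
[521 317  14  15  82] [529.5 326.1] [ 0.6023 -0.4364  0.0135]
```

Call:
drive_tool --series '[0.2, 2, 1, 47, 0, 0, 0, 0.2, 2, 0, 47, 0, 0, 0, -0.8, 0, 0, 0, 0, 0, 0, -0.8, 0, 0, 0, 0, 0, 0, -0.8, 0, 0, 0, 0, 0, 0, -0.8, 0, 0, 0, 0, 0, 0, -0.8, 0, 0, -20, 0, 0, 0, -0.8, 0, 0, -60, 0, 0, 0]' --force 40

```text
t: 2.95
eef_pos: [0.4329, -0.2826, 0.1057]
tool_rot: [-0.002, 0.802, 0.597, -0.001]
contact_force: [0.8, -1.0, 0.2]
gripper_width: 0.239
```

```bash
python3 -c "
from h import *
a=.0057; f=lambda x:[.5237+x*np.cos(a),.2483+x*np.sin(a)]
for x in(.032,-.010,-.052): print(x,np.round(f(x),4))
plan(f(.032)+[.32],np.pi/2+a)
"
```

```text
0.032 [0.5557 0.2485]
-0.01 [0.5137 0.2482]
-0.052 [0.4717 0.248 ]
t 2.95 pos [ 0.4329 -0.2826  0.1057] w 0.239 F [ 0.8 -1.   0.2]
  rot first [-0.005 -0.002 -0.297] then shift mm [ 530.4  125.8 -214.3] | shift in current frame [ 544.2  -35.7 -213.5]
```

Call:
drive_tool --series '[-0.8, 0, 0, -55, 0, 0, -0.1, -0.8, 0, 0, -55, 0, 0, -0.1, -0.8, 0, 0, -55, 0, 0, -0.1, -0.8, 59, 14, -2, 0, 0, 0, -0.8, 59, 14, -2, 0, 0, 0, -0.8, 59, 14, -2, 0, 0, 0, -0.8, 59, 14, -2, 0, 0, 0, -0.8, 59, 14, 0, 0, 0, 0, -0.8, 59, 14, 0, 0, 0, 0, -0.8, 59, 14, 0, 0, 0, 0, -0.8, 59, 14, 0, 0, 0, 0, -0.8, 58, 14, 0, 0, 0, 0]'

```text
t: 4.45
eef_pos: [0.5561, 0.2492, 0.2801]
tool_rot: [0.001, 0.704, 0.71, 0.0]
contact_force: [1.4, -0.0, -0.4]
gripper_width: 0.237
```

```bash
python3 -c "
from h import *
plan([.5557,.2485,.034],np.pi/2+.0057)
c=cam('wrist'); save(c,'w2'); 
"
```

```text
t 4.45 pos [0.5561 0.2492 0.2801] w 0.237 F [ 1.4 -0.  -0.4]
  rot first [0.001 0.    0.003] then shift mm [ -0.7  -0.4 246.1] | shift in current frame [ -0.6  -0.8 246.1]
```

View pics/w2.png

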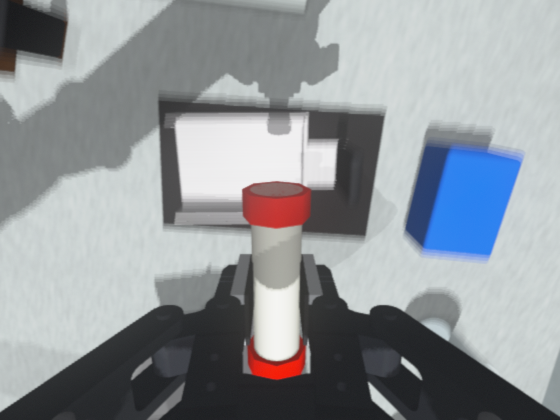

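Wrist picture: the cartridge is held square. The scoop is below it on the mat (pan x 165–308, y 112–225). I'll check the scoop fit against this view.

```bash
python3 -c "
from h import *
c=cam('wrist')
def P(v,pts): return proj(c,[R.from_euler('z',v[2]).apply(np.array(q)/1000)+[v[0],v[1],.003] for q in pts])
im=c['pixels'].copy()
for v,col in (((.5237,.2483,.0057),(0,255,0)),):
  for z in (4,40):
    q=P(v,[(-85,56,z),(65,56,z),(65,-56,z),(-85,-56,z)]).round().astype(int); cv2.polylines(im,[q],True,col if z==4 else (255,0,255),1)
  q=P(v,[(101,25,85),(113,25,85),(113,-25,85),(101,-25,85)]).round().astype(int); cv2.polylines(im,[q],True,(0,0,255),1)
q=proj(c,[R.from_euler('z',-.0503).apply([x/1000,y/1000,0])+[.5305,.2382,.003] for x,y in((145,80),(145,-80),(-115,-80),(-115,80))]).round().astype(int); cv2.polylines(im,[q],True,(0,255,255),1)
cv2.imwrite('pics/w3.png',cv2.resize(im[80:250,140:400],(780,510),interpolation=cv2.INTER_CUBIC))
"
```

```text
(no output)
```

View pics/w3.png

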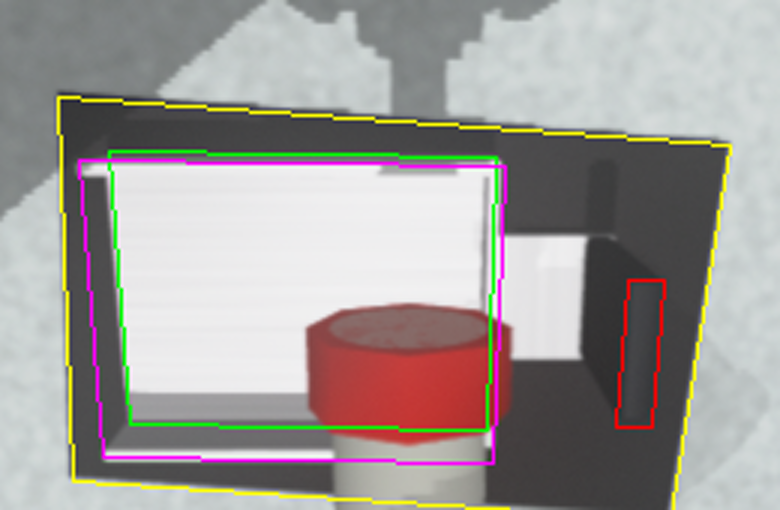

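Call:
drive_tool --series '[-0.8, 0, -4, 60, 0, 0, 0, -0.8, 0, 0, 60, 0, 0, 0, -0.8, 0, 0, 60, 0, 0, 0, -0.8, 0, 0, 40, 0, 0, 0, -0.8, 0, 0, 20, 0, 0, 0, -0.8, 0, 0, 6, 0, 0, 0, -0.35, 0, 0, 0, 0, 0, 0, -0.35, 0, 0, 0, 0, 0, 0, -0.35, 0, 0, -40, 0, 0, 0, -0.35, 0, 0, -60, 0, 0, 0, -0.35, 0, 0, -60, 0, 0, 0, -0.35, 0, 0, -60, 0, 0, 0]'

```text
t: 6.05
eef_pos: [0.5519, 0.2478, 0.2566]
tool_rot: [0.0, 0.704, 0.71, 0.001]
contact_force: [1.1, 0.5, 0.6]
gripper_width: 0.32
```

```bash
python3 -c "
from h import *
plan([.600,-.286,.12],1.20)
c=cam('top');s=cam('scene')
for k,n in((c,'top'),(s,'scene')):
    p=k['pixels'].astype(int); m=((p[:,:,2]>120)&(p[:,:,1]<80)&(p[:,:,0]<80)).astype(np.uint8)
    N,l,st,ce=cv2.connectedComponentsWithStats(m)
    for i in range(1,N):
        if st[i,4]>10: print(n,st[i,4],ce[i].round(1),ray(k,*ce[i],0.016).round(4))
"
```

```text
t 6.05 pos [0.5519 0.2478 0.2566] w 0.32 F [1.1 0.5 0.6]
  rot first [ 0.002 -0.001  0.38 ] then shift mm [-480.1  238.3  136.6] | shift in current frame [-534.4   43.   136.3]
top 84 [331.5 118.8] [ 0.8356 -0.2279  0.016 ]
top 27 [343.4 186.2] [ 0.6147 -0.2489  0.016 ]
top 28 [406.  191.6] [ 0.5903 -0.4366  0.016 ]
top 27 [368.9 194.8] [ 0.5849 -0.3236  0.016 ]
top 32 [380.1 195.5] [ 0.5812 -0.3571  0.016 ]
scene 23 [332.6 157.6] [0.5498 0.2974 0.016 ]
scene 12 [322.1 174.2] [0.5502 0.2196 0.016 ]
scene 124 [330.7 301.8] [ 0.7595 -0.1478  0.016 ]
scene 42 [265.  306.6] [ 0.6132 -0.2474  0.016 ]
scene 44 [241.  325.2] [ 0.584  -0.3218  0.016 ]
scene 46 [232.4 335.1] [ 0.5784 -0.3544  0.016 ]
scene 50 [218.8 364.8] [ 0.5889 -0.4331  0.016 ]
```

Call:
drive_tool --series '[0.2, 0, 0, 0, 0, 0, 0.18, 0.2, 0, 0, 0, 0, 0, 0.18, 0.2, 0, 0, 0, 0, 0, 0.02, 0.2, -53, 26.5, 0, 0, 0, 0, 0.2, -53, 26.5, 0, 0, 0, 0, 0.2, -53, 26.5, 0, 0, 0, 0, 0.2, -53, 26.5, 0, 0, 0, 0, 0.2, -53, 26.5, 0, 0, 0, 0, 0.2, -53, 26.5, 0, 0, 0, 0, 0.2, -54, 26.5, 0, 0, 0, 0, 0.2, -54, 26.5, 0, 0, 0, 0, 0.2, -54, 26, 0, 0, 0, 0]'

```text
t: 7.65
eef_pos: [0.5997, -0.2878, 0.2537]
tool_rot: [0.0, 0.824, 0.566, 0.0]
contact_force: [0.8, 0.3, -0.1]
gripper_width: 0.599
```

```bash
python3 -c "
from h import *
plan([.5992,-.2852,.026],1.20)
"
```

```text
t 7.65 pos [ 0.5997 -0.2878  0.2537] w 0.599 F [ 0.8  0.3 -0.1]
  rot first [ 0.001 -0.     0.004] then shift mm [  2.2  -1.4 227.7] | shift in current frame [  2.2  -1.6 227.7]
```

Call:
drive_tool --series '[0.2, 2, -1.5, 60, 0, 0, 0, 0.2, 0, 0, 60, 0, 0, 0, 0.2, 0, 0, 60, 0, 0, 0, 0.2, 0, 0, 48, 0, 0, 0, -0.8, 0, 0, 0, 0, 0, 0, -0.8, 0, 0, 0, 0, 0, 0, -0.8, 0, 0, 0, 0, 0, 0, -0.8, 0, 0, -30, 0, 0, 0, -0.8, 0, 0, -60, 0, 0, 0, -0.8, 0, 0, -60, 0, 0, -0.12, -0.8, 0, 0, -60, 0, 0, -0.13, -0.8, 0, 0, -35, 0, 0, -0.13]' --force 40

```text
t: 9.15
eef_pos: [0.5997, -0.2836, 0.275]
tool_rot: [0.003, 0.702, 0.712, 0.001]
contact_force: [-0.1, 0.2, -0.4]
gripper_width: 0.241
```

```bash
python3 -c "
from h import *
plan([.5107,.2485,.27],np.pi/2+.0057)
"
```

```text
t 9.15 pos [ 0.5997 -0.2836  0.275 ] w 0.241 F [-0.1  0.2 -0.4]
  rot first [0.005 0.002 0.008] then shift mm [532.6 -86.    5. ] | shift in current frame [533.3 -81.5   3.3]
```

Call:
drive_tool --series '[-0.8, 59, -9.5, 0, 0, 0, 0, -0.8, 59, -9.5, 0, 0, 0, 0, -0.8, 59, -9.5, 0, 0, 0, 0, -0.8, 59, -9.5, 0, 0, 0, 0, -0.8, 59, -9.5, 0, 0, 0, 0, -0.8, 59, -9.5, 0, 0, 0, 0, -0.8, 59, -9.5, 0, 0, 0, 0, -0.8, 59, -9.5, 0, 0, 0, 0, -0.8, 60, -9, 0, 0, 0, 0, -0.8, 0, 0, 50, 0, 0, 0, -0.8, 0, 0, 50, 0, 0, 0, -0.8, 0, 0, 0, 0, 0, 0]'

```text
t: 10.65
eef_pos: [0.5068, 0.246, 0.1676]
tool_rot: [-0.001, 0.704, 0.711, -0.003]
contact_force: [-0.2, 0.1, -0.1]
gripper_width: 0.242
```

```bash
python3 -c "
from h import *
plan([.5107,.2483,.0335],np.pi/2+.0057)
"
```

```text
t 10.65 pos [0.5068 0.246  0.1676] w 0.242 F [-0.2  0.1 -0.1]
  rot first [-0.006  0.004  0.004] then shift mm [  2.3   3.9 134.1] | shift in current frame [  2.7   4.7 134. ]
```

Call:
drive_tool --series '[-0.8, 2, 4, 50, 0, 0, 0, -0.8, 0, 0, 50, 0, 0, 0, -0.8, 0, 0, 27, 0, 0, 0, -0.8, 0, 0, 7, 0, 0, 0, -0.35, 0, 0, 0, 0, 0, 0, -0.35, 0, 0, 0, 0, 0, 0, -0.35, 0, 0, -40, 0, 0, 0, -0.35, 0, 0, -60, 0, 0, 0, -0.35, 0, 0, -60, 0, 0, 0, -0.35, 0, 0, -60, 0, 0, 0]'

```text
t: 11.9
eef_pos: [0.5131, 0.2499, 0.2599]
tool_rot: [0.001, 0.704, 0.71, 0.001]
contact_force: [0.7, 0.8, 0.4]
gripper_width: 0.326
```

```bash
python3 -c "
from h import *
plan([.5847,-.3950,.25],1.697)
c=cam('top');s=cam('scene')
for k,n in((c,'top'),(s,'scene')):
    p=k['pixels'].astype(int); m=((p[:,:,2]>120)&(p[:,:,1]<80)&(p[:,:,0]<80)).astype(np.uint8)
    N,l,st,ce=cv2.connectedComponentsWithStats(m)
    for i in range(1,N):
        if st[i,4]>10: print(n,st[i,4],ce[i].round(1),ray(k,*ce[i],0.016).round(4))
"
```

```text
t 11.90 pos [0.5131 0.2499 0.2599] w 0.326 F [0.7 0.8 0.4]
  rot first [ 0.002 -0.001 -0.117] then shift mm [-648.7  -10.1    9.9] | shift in current frame [-645.5   65.6    9.6]
top 84 [331.5 118.8] [ 0.8356 -0.2279  0.016 ]
top 30 [406.  191.4] [ 0.5908 -0.4365  0.016 ]
top 31 [380.  195.6] [ 0.5808 -0.3569  0.016 ]
top 12 [192.9 209.3] [0.5612 0.2083 0.016 ]
scene 24 [322.1 152.8] [0.5109 0.2982 0.016 ]
scene 25 [332.3 157.6] [0.5491 0.2968 0.016 ]
scene 14 [311.6 169.4] [0.5121 0.2201 0.016 ]
scene 13 [322.1 174.2] [0.55   0.2199 0.016 ]
scene 124 [330.7 301.8] [ 0.7595 -0.1478  0.016 ]
scene 46 [232.4 335.1] [ 0.5784 -0.3544  0.016 ]
scene 50 [218.8 364.6] [ 0.5887 -0.4328  0.016 ]
```

Call:
drive_tool --series '[0.2, 0, 0, 0, 0, 0, -0.12, 0.2, -59, -1, 0, 0, 0, 0, 0.2, -59, -1, 0, 0, 0, 0, 0.2, -59, -1, 0, 0, 0, 0, 0.2, -59, -1, 0, 0, 0, 0, 0.2, -59, -1, 0, 0, 0, 0, 0.2, -59, -1, 0, 0, 0, 0, 0.2, -59, -1, 0, 0, 0, 0, 0.2, -59, -1, 0, 0, 0, 0, 0.2, -59, -1, 0, 0, 0, 0, 0.2, -59, -1, 30, 0, 0, 0, 0.2, -59, -1, 30, 0, 0, 0]'

```text
t: 13.5
eef_pos: [0.5854, -0.3908, 0.2005]
tool_rot: [0.001, 0.66, 0.751, 0.0]
contact_force: [-0.2, 0.9, 0.3]
gripper_width: 0.601
```

```bash
python3 -c "
from h import *
plan([.5847,-.3952,.026],1.697)
"
```

```text
t 13.50 pos [ 0.5854 -0.3908  0.2005] w 0.601 F [-0.2  0.9  0.3]
  rot first [0.002 0.002 0.003] then shift mm [ -4.3  -1.2 174.5] | shift in current frame [ -4.   -1.6 174.5]
```

Call:
drive_tool --series '[0.2, -2, -1, 60, 0, 0, 0, 0.2, 0, 0, 60, 0, 0, 0, 0.2, 0, 0, 44, 0, 0, 0, 0.2, 0, 0, 10, 0, 0, 0, -0.8, 0, 0, 0, 0, 0, 0, -0.8, 0, 0, 0, 0, 0, 0, -0.8, 0, 0, 0, 0, 0, 0, -0.8, 0, 0, -30, 0, 0, 0, -0.8, 0, 0, -60, 0, 0, 0, -0.8, 0, 0, -60, 0, 0, 0.06, -0.8, 0, 0, -60, 0, 0, 0.06, -0.8, 0, 0, -35, 0, 0, 0]' --force 40

```text
t: 15.0
eef_pos: [0.5852, -0.391, 0.276]
tool_rot: [0.003, 0.704, 0.71, 0.001]
contact_force: [-0.2, 0.3, -1.3]
gripper_width: 0.235
```

```bash
python3 -c "
from h import *
plan([.4687,.248,.27],np.pi/2+.0057)
"
```

```text
t 15.00 pos [ 0.5852 -0.391   0.276 ] w 0.235 F [-0.2  0.3 -1.3]
  rot first [0.005 0.003 0.003] then shift mm [ 639.7 -112.9    6. ] | shift in current frame [ 640.  -111.1    3.4]
```

Call:
drive_tool --series '[-0.8, 58.5, -10, 0, 0, 0, 0, -0.8, 58.5, -10, 0, 0, 0, 0, -0.8, 58.5, -10, 0, 0, 0, 0, -0.8, 58.5, -10, 0, 0, 0, 0, -0.8, 58.5, -10, 0, 0, 0, 0, -0.8, 58.5, -10, 0, 0, 0, 0, -0.8, 58.5, -10, 0, 0, 0, 0, -0.8, 58.5, -10, 0, 0, 0, 0, -0.8, 58.5, -10, 0, 0, 0, 0, -0.8, 58.5, -11, 0, 0, 0, 0, -0.8, 58.5, -11, 0, 0, 0, 0, -0.8, 0, 0, 50, 0, 0, 0]'

```text
t: 16.5
eef_pos: [0.4667, 0.2594, 0.2249]
tool_rot: [0.001, 0.701, 0.713, 0.006]
contact_force: [1.2, -1.4, -0.6]
gripper_width: 0.241
```

```bash
python3 -c "
from h import *
plan([.4687,.250,.0335],np.pi/2+.0057)
"
```

```text
t 16.50 pos [0.4667 0.2594 0.2249] w 0.241 F [ 1.2 -1.4 -0.6]
  rot first [ 0.009 -0.007  0.011] then shift mm [ -9.4   2.  191.4] | shift in current frame [-1.080e+01  1.000e-01  1.913e+02]
```

Call:
drive_tool --series '[-0.8, -2, 1, 50, 0, 0, 0, -0.8, 0, 0, 50, 0, 0, 0, -0.8, 0, 0, 30, 0, 0, 0, -0.8, 0, 0, 0, 0, 0, 0]'

```text
t: 17.0
eef_pos: [0.4663, 0.2489, 0.0895]
tool_rot: [-0.0, 0.704, 0.71, -0.002]
contact_force: [-0.2, -0.3, -0.0]
gripper_width: 0.239
```

```bash
python3 -c "
from h import *
plan([.4687,.250,.0335],np.pi/2+.0057)
"
```

```text
t 17.00 pos [0.4663 0.2489 0.0895] w 0.239 F [-0.2 -0.3 -0. ]
  rot first [-0.003  0.002  0.004] then shift mm [ 1.1  2.4 56. ] | shift in current frame [ 1.2  2.5 56. ]
```

Call:
drive_tool --series '[-0.8, 1, 2, 40, 0, 0, 0, -0.8, 0, 0, 12, 0, 0, 0, -0.8, 0, 0, 4, 0, 0, 0, -0.35, 0, 0, 0, 0, 0, 0, -0.35, 0, 0, 0, 0, 0, 0, -0.35, 0, 0, -40, 0, 0, 0, -0.35, 0, 0, -60, 0, 0, 0, -0.35, 0, 0, -20, 0, 0, 0, -0.1, 0, 54, 0, 0, 0, 0, -0.1, 0, 54, 0, 0, 0, 0, -0.1, 0, 53, 0, 0, 0, 0, -0.1, 0, 0, 0, 0, 0, 0]'

```text
t: 18.5
eef_pos: [0.6341, 0.2503, 0.1539]
tool_rot: [0.0, 0.706, 0.709, 0.0]
contact_force: [-0.9, 0.1, 0.2]
gripper_width: 0.449
```

```bash
python3 -c "
from h import *
plan([.6307,.2489,.062],np.pi/2+.0057)
c=cam('wrist');save(c,'w4');s=cam('scene');save(s,'s4',(255,100,395,205),5.7)
"
```

```text
t 18.50 pos [0.6341 0.2503 0.1539] w 0.449 F [-0.9  0.1  0.2]
  rot first [ 0.001  0.    -0.002] then shift mm [-1.4 -3.5 91.9] | shift in current frame [-1.4 -3.6 91.9]
```

View pics/w4.png

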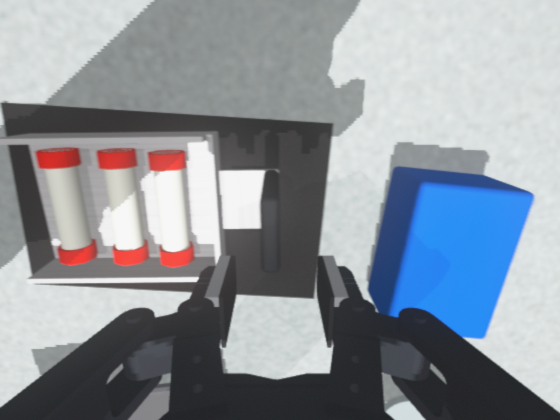

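View pics/s4.png

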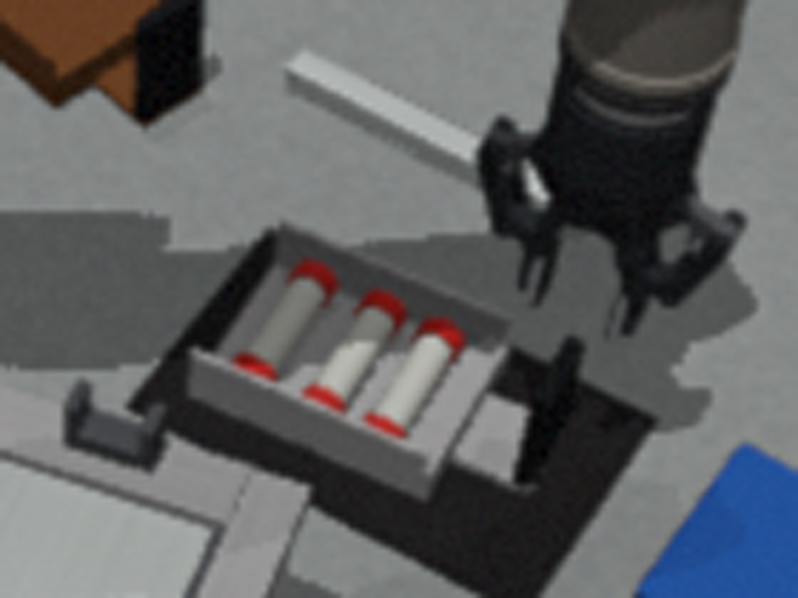

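Both pictures show all three cartridges lying across the pan and the grip plate between the fingers (wrist pixel ≈270,220). I'll grip it now.

Call:
drive_tool --series '[-0.1, -1, -3, 40, 0, 0, 0, -0.1, 0, 0, 40, 0, 0, 0, -0.1, 0, 0, 12, 0, 0, 0, -0.1, 0, 0, 0, 0, 0, 0, -1, 0, 0, 0, 0, 0, 0, -1, 0, 0, 0, 0, 0, 0, -1, 0, 0, 0, 0, 0, 0, -1, 0, 0, 0, 0, 0, 0, -1, 0, 0, 0, 0, 0, 0]' --force 120

```text
t: 19.73
eef_pos: [0.6288, 0.2518, 0.065]
tool_rot: [0.001, 0.704, 0.71, 0.002]
contact_force: [-0.1, -0.9, 6.2]
gripper_width: 0.126
```

```bash
python3 -c "
from h import *
plan([.6307,.2489,.062],np.pi/2+.0057)
print(bot.get_obs()['q'].round(3))
"
```

```text
t 19.73 pos [0.6288 0.2518 0.065 ] w 0.126 F [-0.1 -0.9  6.2]
  rot first [ 0.003 -0.001  0.003] then shift mm [-2.9  1.8  3. ] | shift in current frame [-2.9  1.8  3. ]
[-0.064  0.766 -0.604  1.649  0.531  0.892 -0.868]
```

Call:
drive_tool --series '[-1, 0, 0, -10, 0, 0, 0, -1, 0, 0, -20, 0, 0, 0, -1, 0, 0, -20, 0.03, 0, 0, -1, 0, 0, -20, 0.03, 0, 0, -1, 0, 0, -20, 0.03, 0, 0, -1, 0, 0, 0, 0, 0, 0]'

```text
t: 20.48
eef_pos: [0.6308, 0.2516, 0.155]
tool_rot: [-0.031, 0.704, 0.709, -0.03]
contact_force: [0.4, -0.9, -4.9]
gripper_width: 0.123
```

```bash
cat > kin.py <<'E'
from h import *
from scipy.optimize import least_squares
import itertools
D=[([1.08292664,.47772859,.02235986,1.55632528,-.0115068,1.10932388,-.08309639],[.25003,-.62646,.25243],[-7.997e-4,.982025,.188748,-2.16e-4]),
   ([-0.064,0.766,-0.604,1.649,0.531,0.892,-0.868],[.6288,.2518,.065],[.001,.704,.71,.002])]
def fk(q,v,s):
    A=np.eye(3);p=np.zeros(3);E=lambda a,x:R.from_euler(a,x).as_matrix()
    c,c7,H,L1,L2,L3,a1,a2=v
    p=p+[0,0,H];A=A@E('z',s[0]*q[0]+c)@E('y',q[1])@E('z',s[1]*q[2]);p=p+A@[a1,0,L1]
    A=A@E('y',q[3])@E('z',s[2]*q[4]);p=p+A@[-a1,0,L2]
    A=A@E('y',q[5]);p=p+A@[a2,0,0];A=A@E('z',s[3]*q[6]+c7);p=p+A@[0,0,L3];return p,A
def res(v,s,D):
    r=[]
    for q,P,Q in D:
        p,A=fk(q,v,s);B=R.from_quat([Q[1],Q[2],Q[3],Q[0]]).as_matrix();r+=list((p-P)*5)+list((A-B).ravel())
    return r
if __name__=='__main__':
    o=bot.get_obs();plan([.6288,.2518,.155],np.pi/2);D.append((o['q'],o['eef_pos'],o['tool_rot']));print(o['q'].round(3))
    out=[]
    for s in itertools.product((1,-1),repeat=4):
      for c7 in(0,1.57,3.14,-1.57):
        f=least_squares(res,[-.1 if s[0]<0 else -2.3,c7,.35,.4,.4,.25,0,0],args=(s,D));out.append((f.cost,s,f.x.round(4)))
    out.sort(key=lambda t:t[0])
    for t in out[:4]:print(t)
    s=cam('scene');save(s,'s5',(255,90,395,195),5.7)
E
python3 kin.py
```

```text
t 20.48 pos [0.6308 0.2516 0.155 ] w 0.123 F [ 0.4 -0.9 -4.9]
  rot first [-0.086 -0.002  0.008] then shift mm [ 0.2 -2.   0. ] | shift in current frame [ 0.2 -2.   0.2]
[-0.021  0.71  -0.669  1.528  0.409  1.131 -0.765]
(np.float64(0.0016760651203331872), (-1, -1, -1, -1), array([-0.0913,  1.4798,  0.3855,  0.5344,  0.5196,  0.3768, -0.0149,
        0.0173]))
(np.float64(0.0016760651203331929), (-1, -1, -1, -1), array([-0.0913,  1.4798,  0.3855,  0.5344,  0.5196,  0.3768, -0.0149,
        0.0173]))
(np.float64(0.001676065120333201), (-1, -1, -1, -1), array([-0.0913,  1.4798,  0.3855,  0.5344,  0.5196,  0.3768, -0.0149,
        0.0173]))
(np.float64(0.0016760651203332143), (-1, -1, -1, -1), array([-0.0913,  1.4798,  0.3855,  0.5344,  0.5196,  0.3768, -0.0149,
        0.0173]))
```

View pics/s5.png

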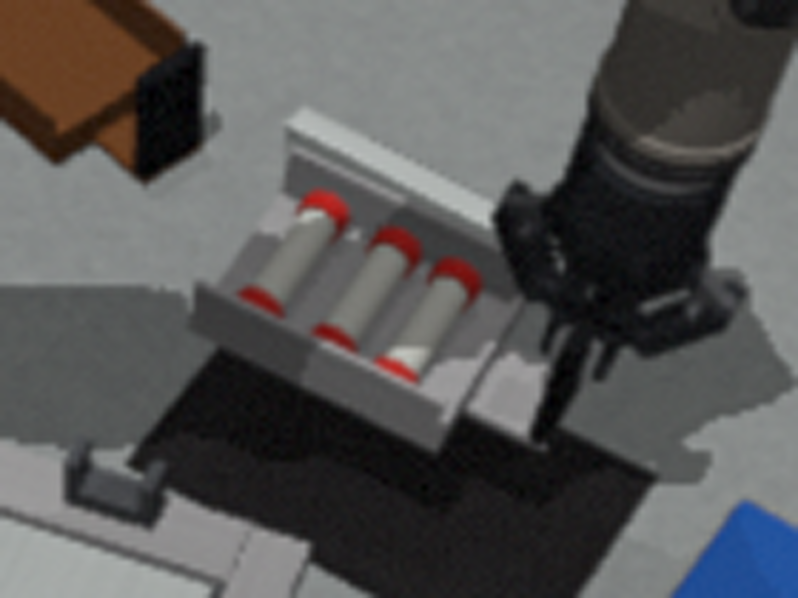

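The scoop lifts level with the cartridges steady. My rough kinematic fit says a steep forward tip at the bin may run into the j4/j6 limits. I'll run a numeric IK over grasp side angles before going on.

```bash
cat > ik.py <<'E'
from kin import *
s=(-1,)*4
o=bot.get_obs()
V=least_squares(res,[-.0913,1.48,.385,.534,.52,.377,0,0],args=(s,D+[(o['q'],o['eef_pos'],o['tool_rot'])])).x
lo=np.array([-2.96,-.34,-1.41,.24,-1.37,.17,-2.96]);hi=np.array([2.96,2.1,1.46,2.44,4.51,1.92,2.96])
rng=np.random.default_rng(0)
def ik(p,A,q0,n=4):
    best=(9,None)
    for i in range(n):
        x0=np.clip(q0+(rng.normal(0,.5,7) if i else 0),lo+.06,hi-.06)
        f=least_squares(lambda q:np.r_[(fk(q,V,s)[0]-p)*5,(fk(q,V,s)[1]-A).ravel(),.003*(q-q0)],x0,bounds=(lo+.05,hi-.05),max_nfev=60)
        r=np.linalg.norm(f.fun[:-7])
        if r<best[0]-1e-3: best=(r,f.x)
        if best[0]<.03:break
    return best
BO=np.array([.4973,-.0634,0]);BY=.14
def scoopR(yaw,th): return R.from_euler('z',yaw).as_matrix()@R.from_euler('y',-th).as_matrix()  # th>0: lip down
def tool(O,Rs,al,h=.062,gx=.107): # tool in scoop frame: x=+y,y=+x,z=-z, rotated al about scoop x
    T=R.from_euler('x',al).as_matrix()@np.array([[0,1,0],[1,0,0],[0,0,-1.]])
    return O+Rs@[gx,0,h],Rs@T
def lipO(lip,Rs): return lip-Rs@[-.085,0,0]
def binP(x,z,y=0): return BO+R.from_euler('z',BY).apply([x,y,z])
def dump(phi,th,d): # lip on the flap at distance d from hinge
    Rs=scoopR(BY,th); return lipO(binP(.063-d*np.cos(phi),.174-d*np.sin(phi)+.004),Rs),Rs
E
cat > t.py <<'E'
from ik import *
print(V.round(3))
q0=np.array([-.02,.71,-.67,1.53,.41,1.13,-.77])
for al in(0,.3,.6,.9,1.2,-.3,-.6,-.9,-1.2):
    p,A=tool(np.array([.5237,.2483,.003]),scoopR(0,0),al); r,q=ik(p,A,q0); out=['%.3f'%r]
    if q is None: q=q0
    for d in(.115,.08):
      qq=q
      for ph in(.0,.3,.5,.7,.8,.9,1.0):
        O,Rs=dump(ph,ph+.03,d);p,A=tool(O,Rs,al);r,x=ik(p,A,qq,3);out.append('%.2f'%r)
        if r<.05:qq=x
      out.append('|')
    print(al,' '.join(out))
E
timeout 500 python3 t.py
```

```text
[-0.091  1.48   0.384  0.535  0.52   0.375 -0.016  0.017]
0 0.000 0.00 0.00 0.00 0.00 0.07 0.19 0.32 | 0.00 0.00 0.00 0.00 0.00 0.12 0.25 |
0.3 0.000 0.00 0.00 0.00 0.00 0.00 0.00 0.06 | 0.00 0.00 0.00 0.00 0.00 0.00 0.01 |
0.6 0.000 0.00 0.00 0.00 0.00 0.00 0.00 0.00 | 0.00 0.00 0.00 0.00 0.00 0.00 0.00 |
0.9 0.000 0.00 0.00 0.00 0.00 0.00 0.00 0.00 | 0.00 0.00 0.00 0.00 0.00 0.00 0.00 |
1.2 0.000 0.00 0.00 0.00 0.00 0.00 0.00 0.00 | 0.00 0.00 0.00 0.00 0.00 0.00 0.00 |
-0.3 0.000 0.00 0.00 0.00 0.01 0.14 0.28 0.41 | 0.00 0.00 0.00 0.00 0.06 0.19 0.33 |
-0.6 0.000 0.00 0.00 0.00 0.00 0.04 0.14 0.24 | 0.00 0.00 0.00 0.00 0.00 0.08 0.18 |
-0.9 0.000 0.00 0.00 0.00 0.00 0.00 0.00 0.00 | 0.00 0.00 0.00 0.00 0.00 0.00 0.00 |
-1.2 0.000 0.00 0.00 0.00 0.00 0.00 0.00 0.00 | 0.00 0.00 0.00 0.00 0.00 0.00 0.00 |
```

Call:
drive_tool --series '[-1, 0, 0, 0, -0.045, 0, 0, -1, 0, 0, 0, -0.045, 0, 0, -1, 0, -2, 30, 0, 0, 0, -1, 0, 0, 30, 0, 0, 0, -1, 0, 0, 20, 0, 0, 0, -1, 0, 0, 7, 0, 0, 0, -1, 0, 0, 2, 0, 0, 0, -1, 0, 0, 0, 0, 0, 0]'

```text
t: 21.52
eef_pos: [0.6269, 0.2512, 0.065]
tool_rot: [0.0, 0.704, 0.71, -0.0]
contact_force: [-4.3, -2.6, 4.8]
gripper_width: 0.125
```

```bash
python3 -c "
from h import *
plan([.6288,.2518,.065],np.pi/2+.0057)
"
```

```text
t 21.52 pos [0.6269 0.2512 0.065 ] w 0.125 F [-4.3 -2.6  4.8]
  rot first [-0.     0.001  0.004] then shift mm [ 0.6  1.9 -0. ] | shift in current frame [ 0.6  1.9 -0. ]
```

Call:
drive_tool --series '[-0.3, 0, 0, 0, 0, 0, 0, -0.3, 0, 0, 0, 0, 0, 0, -0.3, 0, 0, 0, 0, 0, 0, -0.2, 0, 0, -30, 0, 0, 0, -0.2, 0, 0, -40, 0, 0, 0, -0.2, 0, 0, -20, 0, 0, 0, -0.2, 0, 0, 0, 0, 0.15, 0, -0.2, 0, 0, 0, 0, 0.15, 0, -0.2, 0, 0, 0, 0, 0.15, 0, -0.2, 0, 0, 0, 0, 0.15, 0, -0.2, 0, 0, 0, 0, 0, 0]'

```text
t: 22.9
eef_pos: [0.6279, 0.2462, 0.1503]
tool_rot: [-0.21, 0.676, 0.676, 0.207]
contact_force: [-0.1, 0.6, -0.5]
gripper_width: 0.4
```

```bash
cat >> h.py <<'E'
def planR(p,T):
    o=bot.get_obs(); q=o['tool_rot']; C=R.from_quat([q[1],q[2],q[3],q[0]]).as_matrix()
    w=R.from_matrix(C.T@T).as_rotvec(); d=np.array(p)-o['eef_pos']
    print('t %.2f'%o['t'],'pos',o['eef_pos'].round(4),'w',round(o['gripper_width'],3),'F',np.round(o['contact_force'],1),'q',o['q'].round(2))
    print('  rot first',w.round(3),'then shift',(T.T@d*1000).round(1),'| shift cur',(C.T@d*1000).round(1))
E
python3 -c "
from ik import *
p,A=tool(np.array([.520,.2490,.003]),scoopR(.006,0),.6); print(p); planR(p,A)
c=cam('wrist');save(c,'w6')
"
```

```text
[0.62699807 0.249642   0.065     ]
t 22.90 pos [0.6279 0.2462 0.1503] w 0.4 F [-0.1  0.6 -0.5] q [ 0.46  0.82 -1.    1.73  0.13  0.7  -0.39]
  rot first [-0.002  0.001 -0.006] then shift [-45.3  -0.9  72.4] | shift cur [-45.2  -0.5  72.4]
```

View pics/w6.png

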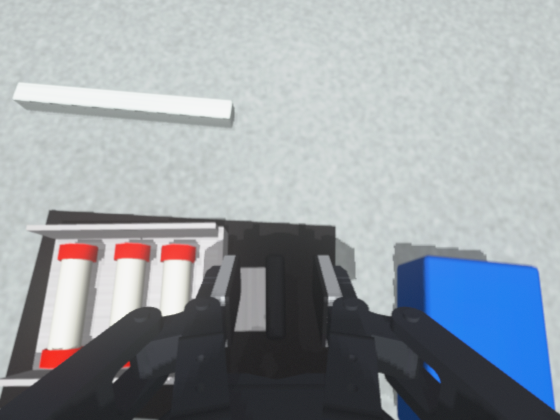

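Wrist picture: the three cartridges still lie in the pan and the plate sits between the fingers (≈272,290). I'll regrip at the slant.

Call:
drive_tool --series '[-0.2, -45, -1, 0, 0, 0, 0, -0.2, 0, 0, 30, 0, 0, 0, -0.2, 0, 0, 30, 0, 0, 0, -0.2, 0, 0, 12, 0, 0, 0, -0.2, 0, 0, 0, 0, 0, 0, -1, 0, 0, 0, 0, 0, 0, -1, 0, 0, 0, 0, 0, 0, -1, 0, 0, 0, 0, 0, 0, -1, 0, 0, 0, 0, 0, 0, -1, 0, 0, 0, 0, 0, 0]' --force 120

```text
t: 24.2
eef_pos: [0.6271, 0.2543, 0.0701]
tool_rot: [-0.209, 0.673, 0.678, 0.209]
contact_force: [-1.6, -2.0, 6.1]
gripper_width: 0.126
```

```bash
cat > p.py <<'E'
from ik import *
o=bot.get_obs(); g=o['eef_pos']; q=o['tool_rot']; C=R.from_quat([q[1],q[2],q[3],q[0]]).as_matrix()
print(g.round(4),o['gripper_width'],o['contact_force'].round(1),o['q'].round(2))
print('al',np.arctan2(C[1,2],-C[2,2]).round(3))
E
python3 p.py
```

```text
[0.6271 0.2543 0.0701] 0.12604337235434088 [-1.6 -2.   6.1] [ 0.4   0.92 -0.93  1.76  0.19  0.57 -0.37]
al 0.6
```

```bash
cat >> ik.py <<'E'
GX,GY,GH=.107,.005,.067
def grip(O,Rs,al=.6):
    p,A=tool(O,Rs,al); return O+Rs@[GX,GY,GH],A
def cur():
    o=bot.get_obs(); q=o['tool_rot']; return o['eef_pos'],R.from_quat([q[1],q[2],q[3],q[0]]).as_matrix()
def rows(wps,start=None):
    p,C=start or cur()
    for (P,T) in wps:
        d=np.round(C.T@(P-p)*1000,0); w=np.round(R.from_matrix(C.T@T).as_rotvec(),2)
        print(d.tolist(),w.tolist(),'|%.0f %.2f'%(np.linalg.norm(d),np.linalg.norm(w)))
        p=p+C@d/1000; C=C@R.from_rotvec(w).as_matrix()
    return p,C
def hover(z,th,d=.105):  # lip above the flap
    Rs=scoopR(BY,th); return grip(lipO(binP(.063-d,z),Rs),Rs)
def press(phi,th,d=.105,off=.002):
    Rs=scoopR(BY,th); return grip(lipO(binP(.063-d*np.cos(phi),.174-d*np.sin(phi)+off),Rs),Rs)
E
python3 - <<'E'
from ik import *
p,C=cur()
O0=p-np.array([GX,GY,GH])
up=(p+[0,0,.08],C); 
lift=[(p+[0,0,.02],C),(p+[0,0,.05],C)]
R1=scoopR(.006,-.06); O1=np.array([.52,.249,.25])
st=rows(lift+[grip(O1-[0,0,.14],R1),grip(O1-[0,0,.09],R1),grip(O1-[0,0,.04],R1),grip(O1,R1)])
a=grip(O1,R1)[0];h=hover(.24,-.06);b=h[0]
print('b',b)
N=6
w=[]
for i in range(1,N+1):
    t=i/N; w.append((a+(b-a)*t, tool(O1,scoopR(.006+(BY-.006)*t,-.06),.6)[1]))
rows(w,st)
# IK sanity along press
q0=bot.get_obs()['q']
for P,T in [(a,grip(O1,R1)[1]),h,press(0,.1),press(.3,.38),press(.6,.68),press(.95,1.03)]:
    r,q=ik(P,T,q0,3);print('%.3f'%r,q.round(2),P.round(3));q0=q
E
```

```text
[11.0, 0.0, -17.0] [0.0, 0.0, 0.0] |20 0.00
[17.0, 0.0, -24.0] [0.0, 0.0, 0.0] |29 0.00
[29.0, 4.0, -42.0] [0.05, -0.0, 0.04] |51 0.06
[28.0, -3.0, -41.0] [-0.0, -0.0, -0.0] |50 0.00
[28.0, -3.0, -41.0] [-0.0, -0.0, -0.0] |50 0.00
[23.0, -3.0, -33.0] [-0.0, -0.0, -0.0] |40 0.00
b [ 0.64877085 -0.03700504  0.29536635]
[-42.0, 3.0, -25.0] [0.01, -0.0, -0.02] |49 0.02
[-41.0, 2.0, -26.0] [0.01, -0.0, -0.02] |49 0.02
[-42.0, 1.0, -26.0] [0.02, -0.0, -0.02] |49 0.03
[-41.0, -1.0, -25.0] [0.01, -0.01, -0.02] |48 0.02
[-42.0, -1.0, -25.0] [0.01, 0.0, -0.02] |49 0.02
[-42.0, -3.0, -25.0] [0.02, 0.0, -0.01] |49 0.02
0.000 [ 0.49  0.68 -1.1   1.59  0.02  1.02 -0.46] [0.631 0.255 0.31 ]
0.000 [ 0.85  0.8  -1.1   1.5   0.1   1.34 -0.04] [ 0.649 -0.037  0.295]
0.000 [ 0.94  0.8  -1.15  1.62  0.12  1.15  0.06] [ 0.638 -0.039  0.262]
0.000 [ 1.17  0.78 -1.33  1.78  0.11  0.92  0.23] [ 0.612 -0.042  0.278]
0.000 [ 1.38  0.71 -1.36  1.95 -0.2   0.69  0.7 ] [ 0.579 -0.047  0.29 ]
0.000 [ 1.58  0.78 -1.36  2.15 -0.68  0.54  1.49] [ 0.54  -0.052  0.29 ]
```

Call:
drive_tool --series '[-1, 6, 0, -8, 0, 0, 0, -1, 11, 0, -17, 0, 0, 0, -1, 17, 0, -24, 0, 0, 0, -1, 15, 2, -21, 0.03, 0, 0.02, -1, 15, 2, -21, 0.03, 0, 0.02, -1, 17, -2, -25, 0, 0, 0, -1, 17, -2, -25, 0, 0, 0, -1, 17, -1, -25, 0, 0, 0, -1, 14, -2, -20, 0, 0, 0, -1, 8, -1, -12, 0, 0, 0, -1, 0, 0, 0, 0, 0, 0]'

```text
t: 25.58
eef_pos: [0.6326, 0.2561, 0.3109]
tool_rot: [-0.233, 0.679, 0.671, 0.184]
contact_force: [0.2, 0.1, -5.0]
gripper_width: 0.128
```

```bash
cat > p2.py <<'E'
from ik import *
a,C=cur(); h=hover(.24,-.06); b=h[0]; print(a.round(4),bot.get_obs()['contact_force'].round(1),bot.get_obs()['gripper_width'])
S0=R.from_matrix(C@tool(0,np.eye(3),.6)[1].T); w=(R.from_matrix(h[1]@tool(0,np.eye(3),.6)[1].T)*S0.inv()).as_rotvec()
ws=[]
for t in(.04,.11,.2,.3,.4,.5,.6,.7,.8,.89,.96,1): ws.append((a+(b-a)*t,(R.from_rotvec(w*t)*R.from_matrix(C)).as_matrix()))
rows(ws)
E
python3 p2.py
```

```text
[0.6326 0.2561 0.3109] [ 0.2  0.1 -5. ] 0.12759223826534877
[-10.0, 1.0, -6.0] [0.0, -0.0, -0.0] |12 0.00
[-18.0, 1.0, -11.0] [0.01, -0.0, -0.01] |21 0.01
[-22.0, 1.0, -14.0] [0.0, -0.0, -0.01] |26 0.01
[-25.0, 0.0, -15.0] [0.01, -0.0, -0.01] |29 0.01
[-25.0, 1.0, -15.0] [0.01, -0.0, -0.02] |29 0.02
[-25.0, -1.0, -16.0] [0.0, -0.0, -0.01] |30 0.01
[-25.0, -0.0, -15.0] [0.01, -0.0, -0.01] |29 0.01
[-25.0, -1.0, -16.0] [0.01, -0.01, -0.01] |30 0.02
[-25.0, -1.0, -15.0] [0.0, 0.0, -0.01] |29 0.01
[-23.0, -2.0, -13.0] [0.01, 0.0, -0.01] |26 0.01
[-18.0, -1.0, -11.0] [0.0, 0.0, -0.01] |21 0.01
[-10.0, -1.0, -6.0] [0.0, 0.0, -0.0] |12 0.00
```

Call:
drive_tool --series '[-1, -10, 1, -6, 0, 0, 0, -1, -18, 1, -11, 0.01, 0, -0.01, -1, -22, 1, -14, 0, 0, -0.01, -1, -25, 0, -15, 0.01, 0, -0.01, -1, -25, 1, -15, 0.01, 0, -0.02, -1, -25, -1, -16, 0, 0, -0.01, -1, -25, 0, -15, 0.01, 0, -0.01, -1, -25, -1, -16, 0.01, -0.01, -0.01, -1, -25, -1, -15, 0, 0, -0.01, -1, -23, -2, -13, 0.01, 0, -0.01, -1, -18, -1, -11, 0, 0, -0.01, -1, -10, -1, -6, 0, 0, 0]'

```text
t: 27.08
eef_pos: [0.649, -0.0399, 0.2932]
tool_rot: [-0.241, 0.636, 0.713, 0.173]
contact_force: [0.1, -0.5, -4.4]
gripper_width: 0.126
```

```bash
python3 - <<'E'
from ik import *
h=hover(.24,-.06); planR(*h)
rows([hover(.215,.0),hover(.2,.06),hover(.188,.12),press(0,.12),press(.1,.2),press(.2,.29)])
s=cam('scene');t=cam('top')
a=cv2.resize(s['pixels'][120:280,200:380],(448,398),interpolation=cv2.INTER_CUBIC);b=cv2.resize(t['pixels'][150:278,225:337],(349,398),interpolation=cv2.INTER_CUBIC)
cv2.imwrite('pics/v7.png',np.hstack([a,b]))
E
```

```text
t 27.07 pos [ 0.649  -0.0399  0.2932] w 0.126 F [ 0.1 -0.5 -4.4] q [ 0.83  0.8  -1.08  1.4   0.08  1.37 -0.02]
  rot first [ 0.004  0.001 -0.006] then shift [ 3.6  0.  -0.1] | shift cur [ 3.6  0.  -0.1]
[-4.0, -3.0, 11.0] [-0.05, 0.0, -0.04] |12 0.06
[-2.0, -4.0, 3.0] [-0.04, 0.0, -0.03] |5 0.05
[-0.0, -5.0, 1.0] [-0.05, 0.0, -0.04] |5 0.06
[-7.0, -2.0, 9.0] [-0.0, 0.0, 0.0] |12 0.00
[3.0, -6.0, -3.0] [-0.07, 0.0, -0.04] |7 0.08
[3.0, -8.0, -6.0] [-0.07, 0.0, -0.05] |10 0.09
```

View pics/v7.png

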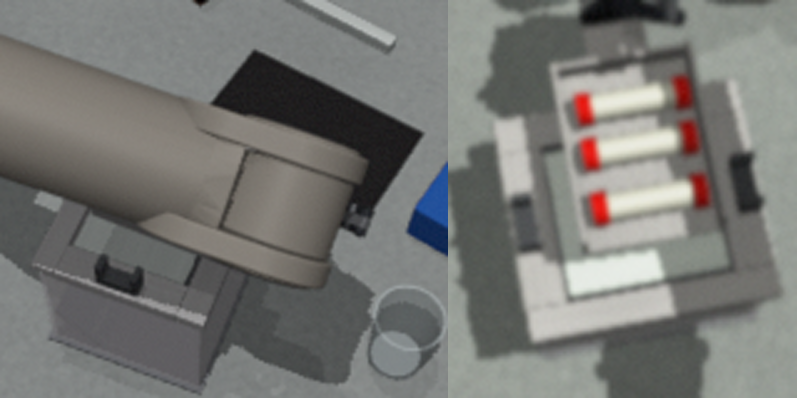

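```bash
python3 - <<'E'
from ik import *
t=cam('top'); p,C=cur(); Rs=C@tool(0,np.eye(3),.6)[1].T; O=p-Rs@[GX,GY,GH]
for q in([-85,56,0],[-85,-56,0],[65,56,40],[65,-56,40],[-85,56,40],[-85,-56,40]):
    u=proj(t,O+Rs@(np.array(q)/1000))[0]; print(q,(448+(u[0]-225)*3.116).round(),((u[1]-150)*3.11).round())
for x,y in((-68,70),(-68,-70),(65,70),(65,-70)):
    u=proj(t,binP(x/1000,.18,y/1000))[0]; print('mouth',x,y,(448+(u[0]-225)*3.116).round(),((u[1]-150)*3.11).round())
E
```

```text
[-85, 56, 0] 577.0 254.0
[-85, -56, 0] 718.0 230.0
[65, 56, 40] 543.0 59.0
[65, -56, 40] 684.0 35.0
[-85, 56, 40] 575.0 243.0
[-85, -56, 40] 722.0 217.0
mouth -68 70 568.0 300.0
mouth -68 -70 735.0 270.0
mouth 65 70 540.0 145.0
mouth 65 -70 704.0 116.0
```

The picture shows the pan centred over the flap with all three cartridges in it (top view ≈645,145), and the projected lip agrees to about 2 mm. Now I'll lower it.

Call:
drive_tool --series '[-1, -4, -3, 11, -0.05, 0, -0.04, -1, -2, -4, 3, -0.04, 0, -0.03, -1, 0, -5, 1, -0.05, 0, -0.04, -1, -7, -2, 9, 0, 0, 0, -1, 0, 0, 0, 0, 0, 0, -1, 3, -6, -3, -0.07, 0, -0.04, -1, 3, -8, -6, -0.07, 0, -0.05, -1, 0, 0, 0, 0, 0, 0]'

```text
t: 28.22
eef_pos: [0.6192, -0.0389, 0.2752]
tool_rot: [-0.133, 0.588, 0.742, 0.293]
contact_force: [-1.1, -0.4, -3.1]
gripper_width: 0.126
```

```bash
python3 - <<'E'
from ik import *
planR(*press(.2,.29))
rows([press(.3,.39),press(.43,.52),press(.57,.66),press(.71,.80),press(.85,.94),press(.97,1.05)])
E
```

```text
t 28.23 pos [ 0.6192 -0.0389  0.2752] w 0.126 F [-1.1 -0.4 -3.1] q [ 1.08  0.75 -1.24  1.69  0.07  0.98  0.21]
  rot first [-0.007  0.    -0.003] then shift [-2.5  0.5 -0.3] | shift cur [-2.5  0.5 -0.3]
[2.0, -8.0, -7.0] [-0.09, 0.0, -0.06] |11 0.11
[6.0, -10.0, -9.0] [-0.11, 0.0, -0.07] |15 0.13
[7.0, -12.0, -9.0] [-0.11, 0.0, -0.08] |17 0.14
[6.0, -11.0, -10.0] [-0.12, 0.0, -0.08] |16 0.14
[7.0, -12.0, -9.0] [-0.11, 0.0, -0.08] |17 0.14
[4.0, -9.0, -7.0] [-0.09, 0.0, -0.06] |12 0.11
```

Call:
drive_tool --series '[-1, 2, -8, -7, -0.09, 0, -0.06, -1, 6, -10, -9, -0.11, 0, -0.07, -1, 7, -12, -9, -0.11, 0, -0.08, -1, 6, -11, -10, -0.12, 0, -0.08, -1, 7, -12, -9, -0.11, 0, -0.08, -1, 4, -9, -7, -0.09, 0, -0.06, -1, 0, 0, 0, 0, 0, 0, -1, 0, 0, 0, 0, 0, 0, -1, 0, 0, 0, 0, 0, 0, -1, 0, 0, 0, 0, 0, 0, -1, 0, 0, 0, 0, 0, 0, -1, 0, 0, 0, 0, 0, 0]'

```text
t: 29.72
eef_pos: [0.5453, -0.0493, 0.2913]
tool_rot: [0.095, 0.444, 0.728, 0.514]
contact_force: [-2.0, 0.5, 0.3]
gripper_width: 0.125
```

```bash
python3 - <<'E'
from ik import *
planR(*press(.97,1.05))
s=cam('scene');t=cam('top')
a=cv2.resize(s['pixels'][120:280,200:380],(448,398),interpolation=cv2.INTER_CUBIC);b=cv2.resize(t['pixels'][150:278,225:337],(349,398),interpolation=cv2.INTER_CUBIC)
cv2.imwrite('pics/v8.png',np.hstack([a,b]))
E
```

```text
t 29.73 pos [ 0.5453 -0.0493  0.2913] w 0.125 F [-2.   0.5  0.3] q [ 1.54  0.75 -1.41  2.15 -0.67  0.43  1.42]
  rot first [-0.054 -0.012 -0.038] then shift [ 1.7 -5.9 -6.5] | shift cur [ 1.6 -6.3 -6.2]
```

View pics/v8.png

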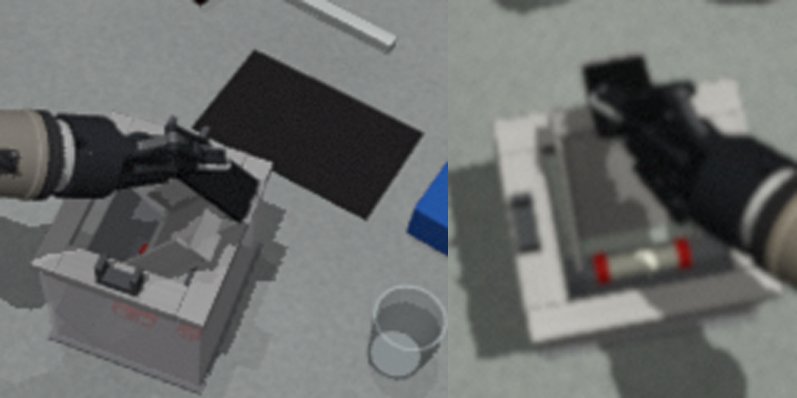

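The pan looks empty at about 58°. One cartridge shows deep in the bin (top view 642,262) and others show through the clear wall (scene 135,312 and 190,330). I'll tip a touch more to be sure, then back out the same way.

```bash
python3 - <<'E'
from ik import *
for n in('top','scene'):
    k=cam(n);p=k['pixels'].astype(int); m=((p[:,:,2]-np.maximum(p[:,:,1],p[:,:,0])>18)).astype(np.uint8)
    N,l,st,ce=cv2.connectedComponentsWithStats(m)
    for i in range(1,N):
        if st[i,4]>6 and ce[i][0]>190 and ce[i][0]<345 and 150<ce[i][1]<290: print(n,st[i],ce[i].round(1),ray(k,*ce[i],0.02).round(4))
p,C=cur();S=C@tool(0,np.eye(3),.6)[1].T;print('theta',np.arctan2(-S[2,0]*-1,S[0,0]).round(3), 'bin', R.from_euler('z',-BY).apply(p-BO).round(3))
rows([press(.71,.82,.105),press(.5,.62),press(.3,.42),press(.12,.25),hover(.195,.15),hover(.21,.05),hover(.24,0),hover(.26,0)])
E
```

```text
top [297 226   7  11  60] [300.2 230.9] [ 0.4822 -0.1102  0.02  ]
top [271 231   7  11  61] [274.  235.9] [ 0.4703 -0.0321  0.02  ]
scene [256 218   4   5  13] [257.4 219.7] [ 0.4585 -0.0299  0.02  ]
scene [246 242  17   8  42] [253.9 245.2] [ 0.4935 -0.1078  0.02  ]
scene [272 251   6   2   9] [274.3 251.6] [ 0.5547 -0.0958  0.02  ]
theta 0.988 bin [0.049 0.007 0.291]
[-8.0, 11.0, 9.0] [0.13, -0.01, 0.09] |16 0.16
[-11.0, 14.0, 14.0] [0.17, -0.0, 0.12] |23 0.21
[-10.0, 14.0, 16.0] [0.16, -0.0, 0.11] |23 0.19
[-9.0, 13.0, 12.0] [0.14, -0.0, 0.1] |20 0.17
[7.0, 13.0, -9.0] [0.09, -0.0, 0.05] |17 0.10
[-3.0, 8.0, 4.0] [0.08, -0.0, 0.06] |9 0.10
[11.0, 4.0, -17.0] [0.04, -0.0, 0.03] |21 0.05
[12.0, 0.0, -16.0] [0.0, -0.0, -0.0] |20 0.00
```

Call:
drive_tool --series '[-1, -8, 11, 9, 0.13, -0.01, 0.09, -1, -6, 7, 7, 0.09, 0, 0.06, -1, -5, 7, 7, 0.08, 0, 0.06, -1, -5, 7, 8, 0.08, 0, 0.06, -1, -5, 7, 8, 0.08, 0, 0.05, -1, -9, 13, 12, 0.14, 0, 0.1, -1, 7, 13, -9, 0.09, 0, 0.05, -1, -3, 8, 4, 0.08, 0, 0.06, -1, 11, 4, -17, 0.04, 0, 0.03, -1, 12, 0, -16, 0, 0, 0, -1, 12, 0, -16, 0, 0, 0, -1, 0, 0, 0, 0, 0, 0]'

```text
t: 31.42
eef_pos: [0.6446, -0.0368, 0.3469]
tool_rot: [-0.222, 0.627, 0.72, 0.196]
contact_force: [-1.0, -0.4, -3.4]
gripper_width: 0.119
```

```bash
cat > p3.py <<'E'
from ik import *
# path back to the mat: scoop origin at mat origin
a,C=cur(); planR(*hover(.26,0))
M=np.array([.5305,.2382,.003]);my=-.0503
h=grip(M+[0,0,.23],scoopR(my,0)); b=h[0]
S0=R.from_matrix(C); w=(R.from_matrix(h[1])*S0.inv()).as_rotvec(); print('b',b.round(4))
rows([(a+(b-a)*t,(R.from_rotvec(w*t)*S0).as_matrix()) for t in(.06,.16,.27,.38,.49,.6,.71,.82,.92,1)])
s=cam('scene');t=cam('top')
x=cv2.resize(s['pixels'][120:280,200:380],(448,398),interpolation=cv2.INTER_CUBIC);y=cv2.resize(t['pixels'][150:278,225:337],(349,398),interpolation=cv2.INTER_CUBIC)
cv2.imwrite('pics/v9.png',np.hstack([x,y]))
E
python3 p3.py
```

```text
t 31.43 pos [ 0.6446 -0.0368  0.3469] w 0.119 F [-1.  -0.4 -3.4] q [ 0.65  0.58 -0.68  1.41 -0.25  1.38  0.23]
  rot first [ 0.004 -0.001 -0.001] then shift [-11.9   0.4  15.9] | shift cur [-11.9   0.3  15.9]
b [0.6376 0.2378 0.3   ]
[12.0, 2.0, 12.0] [-0.01, -0.0, 0.01] |17 0.01
[20.0, 2.0, 19.0] [-0.01, -0.0, 0.02] |28 0.02
[22.0, 3.0, 21.0] [-0.01, -0.0, 0.01] |31 0.01
[22.0, 2.0, 22.0] [-0.01, -0.0, 0.02] |31 0.02
[22.0, 1.0, 21.0] [-0.01, -0.0, 0.02] |30 0.02
[22.0, 0.0, 21.0] [-0.01, -0.0, 0.01] |30 0.01
[22.0, 0.0, 22.0] [-0.01, -0.0, 0.02] |31 0.02
[22.0, -0.0, 21.0] [-0.01, -0.0, 0.02] |30 0.02
[20.0, -1.0, 19.0] [-0.02, -0.0, 0.01] |28 0.02
[16.0, -2.0, 16.0] [-0.0, -0.0, 0.02] |23 0.02
```

View pics/v9.png

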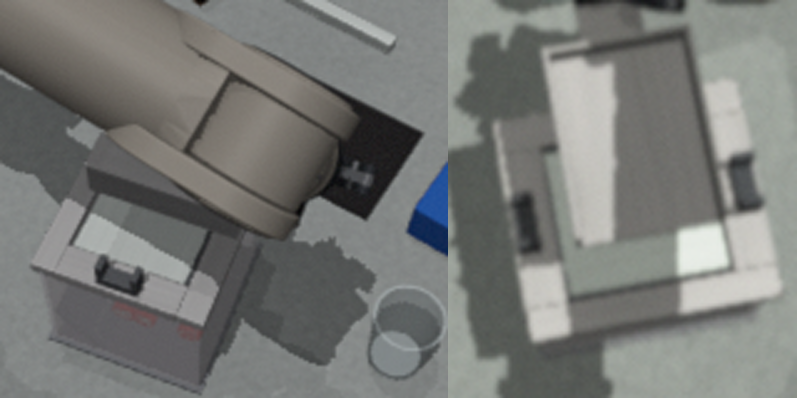

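The scoop is empty (top view), the flap is shut, and the red caps show through the bin wall. I'll move back above the mat, and compare the scoop's pose in the grip with the model first.

Call:
drive_tool --series '[-1, 12, 2, 12, -0.01, 0, 0.01, -1, 20, 2, 19, -0.01, 0, 0.02, -1, 22, 3, 21, -0.01, 0, 0.01, -1, 22, 2, 22, -0.01, 0, 0.02, -1, 22, 1, 21, -0.01, 0, 0.02, -1, 22, 0, 21, -0.01, 0, 0.01, -1, 22, 0, 22, -0.01, 0, 0.02, -1, 22, 0, 21, -0.01, 0, 0.02, -1, 20, -1, 19, -0.02, 0, 0.01, -1, 16, -2, 16, 0, 0, 0.02, -1, 0, 0, 0, 0, 0, 0]'

```text
t: 32.9
eef_pos: [0.6335, 0.2419, 0.2973]
tool_rot: [-0.209, 0.692, 0.658, 0.211]
contact_force: [0.3, 0.4, -2.7]
gripper_width: 0.128
```

```bash
python3 - <<'E'
from ik import *
M=np.array([.5305,.2382,.003])
planR(*grip(M+[0,0,.23],scoopR(-.0503,0)))
p,C=cur(); Rs=C@tool(0,np.eye(3),.6)[1].T; O=p-Rs@[GX,GY,GH]
L=[]
for n,cr in(('scene',(250,60,400,200)),('top',(120,140,260,280))):
    k=cam(n); im=k['pixels'].copy(); im=cv2.resize(im[cr[1]:cr[3],cr[0]:cr[2]],None,fx=2.7,fy=2.7,interpolation=cv2.INTER_CUBIC)
    for z in(0,40):
        q=proj(k,[O+Rs@(np.array(v)/1000) for v in((-85,56,z),(65,56,z),(65,-56,z),(-85,-56,z))]); q=((q-[cr[0],cr[1]])*2.7).round().astype(int)
        cv2.polylines(im,[q],True,(0,255,0) if z else (255,0,255),1)
    L.append(im)
cv2.imwrite('pics/v10.png',np.hstack(L))
E
```

```text
t 32.90 pos [0.6335 0.2419 0.2973] w 0.128 F [ 0.3  0.4 -2.7] q [ 0.31  0.51 -0.71  1.64 -0.3   0.91 -0.19]
  rot first [-0.013 -0.003 -0.003] then shift [-1.7  4.3 -4.5] | shift cur [-1.6  4.2 -4.5]
```

View pics/v10.png

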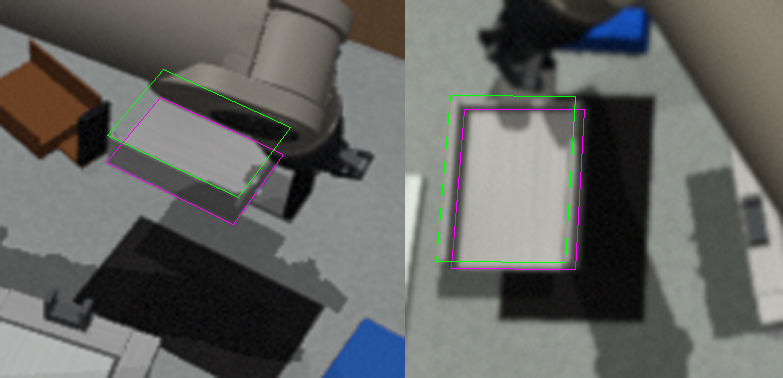

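The overlay agrees with the scoop in both views. Lowering it onto the mat origin.

Call:
drive_tool --series '[-1, -3, 4, -2, -0.01, 0, 0, -1, -22.6, 0, 33, 0, 0, 0, -1, -22.6, 0, 33, 0, 0, 0, -1, -22.6, 0, 33, 0, 0, 0, -1, -22.6, 0, 33, 0, 0, 0, -1, -22.6, 0, 33, 0, 0, 0, -1, -8.5, 0, 12, 0, 0, 0, -1, -2.8, 0, 4, 0, 0, 0, -1, 0, 0, 0, 0, 0, 0]'

```text
t: 34.12
eef_pos: [0.6408, 0.2348, 0.0797]
tool_rot: [-0.204, 0.694, 0.656, 0.216]
contact_force: [-0.4, 0.5, -2.1]
gripper_width: 0.12
```

```bash
python3 - <<'E'
from ik import *
planR(*grip(np.array([.5305,.2382,.003]),scoopR(-.0503,0)))
E
```

```text
t 34.12 pos [0.6408 0.2348 0.0797] w 0.12 F [-0.4  0.5 -2.1] q [ 0.28  0.79 -0.67  1.77 -0.24  0.56 -0.05]
  rot first [ 0.004 -0.003 -0.005] then shift [-3.1 -3.3  9.6] | shift cur [-3.2 -3.4  9.6]
```

Call:
drive_tool --series '[-1, 0, -2, 3, 0, 0, 0, -1, -2, 0, 3, 0, 0, 0, -1, -1, 0, 2, 0, 0, 0, -1, -1, 0, 1.5, 0, 0, 0, -1, 0, 0, 0, 0, 0, 0, -1, 0, 0, 0, 0, 0, 0]'

```text
t: 34.88
eef_pos: [0.6382, 0.2371, 0.07]
tool_rot: [-0.204, 0.694, 0.656, 0.215]
contact_force: [-4.8, -4.7, 10.8]
gripper_width: 0.124
```

```bash
python3 - <<'E'
from ik import *
planR(*grip(np.array([.5305,.2382,.003]),scoopR(-.0503,0)))
E
```

```text
t 34.88 pos [0.6382 0.2371 0.07  ] w 0.124 F [-4.8 -4.7 10.8] q [ 0.27  0.8  -0.67  1.77 -0.24  0.54 -0.05]
  rot first [ 0.002 -0.003 -0.005] then shift [ 0.5 -0.6  0.4] | shift cur [ 0.5 -0.6  0.4]
```

Call:
drive_tool --series '[-0.3, 0, 0, 0, 0, 0, 0, -0.3, 0, 0, 0, 0, 0, 0, -0.3, 0, 0, 0, 0, 0, 0, -0.3, 0, 0, -25, 0, 0, 0, -0.3, 0, 0, -45, 0, 0, 0, -0.3, 0, 0, -50, 0, 0, 0, -0.3, 0, 0, -50, 0, 0, 0, 0, 0, 0, 0, 0, -0.15, 0, 0, 0, 0, 0, 0, -0.15, 0, 0, 0, 0, 0, 0, -0.15, 0, 0, 0, 0, 0, 0, -0.15, 0, 0, 0, 0, 0, 0, 0, 0]' --force 40

```text
t: 36.38
eef_pos: [0.6319, 0.1462, 0.2088]
tool_rot: [-0.002, 0.724, 0.69, 0.002]
contact_force: [1.1, 0.9, -0.2]
gripper_width: 0.499
```

```bash
python3 - <<'E'
from h import *
# bar: bright blob in both cameras
for n,bx in(('top',(90,190,135,290)),('scene',(285,90,375,150))):
    k=cam(n);p=k['pixels'].astype(int);m=(p.min(2)>150).astype(np.uint8);w=np.zeros_like(m);w[bx[1]:bx[3],bx[0]:bx[2]]=m[bx[1]:bx[3],bx[0]:bx[2]]
    N,l,st,ce=cv2.connectedComponentsWithStats(w);i=1+np.argmax(st[1:,4]);ys,xs=np.where(l==i)
    (cx,cy),(a,b),g=cv2.minAreaRect(np.c_[xs,ys].astype(np.float32));B=cv2.boxPoints(((cx,cy),(a,b),g))
    P=np.array([ray(k,*q,.02)[:2] for q in B]);print(n,st[i],'c',ray(k,cx,cy,.02).round(4));
    e=P[1]-P[0],P[2]-P[1];L=max(e,key=np.linalg.norm);print(' len',np.linalg.norm(L).round(3),'ang',np.arctan2(L[1],L[0]).round(4),[np.linalg.norm(x).round(3) for x in e])
plan([.482,.4273,.15],-.125)
print(bot.get_obs()['q'].round(2))
E
```

```text
top [109 204  17  71 494] c [0.4794 0.4312 0.02  ]
 len 0.211 ang -0.0969 [np.float64(0.211), np.float64(0.022)]
scene [305 109  32  19 147] c [0.4393 0.4347 0.02  ]
 len 0.128 ang -0.0896 [np.float64(0.019), np.float64(0.128)]
t 36.48 pos [0.6325 0.1407 0.2079] w 0.499 F [-0.2 -0.6  0.7]
  rot first [-5.00e-03 -1.00e-03  1.64e+00] then shift mm [-185.  -265.6   57.9] | shift in current frame [ 277.5 -166.2   59.5]
[-0.03  0.51 -0.39  1.65  0.21  1.03 -0.54]
```

Call:
drive_tool --series '[0, 0, 0, 0, 0, 0, -0.185, 0, 0, 0, 0, 0, 0, -0.185, 0, 0, 0, 0, 0, 0, -0.185, 0, 0, 0, 0, 0, 0, -0.185, 0, 0, 0, 0, 0, 0, -0.185, 0, 0, 0, 0, 0, 0, -0.185, 0, 0, 0, 0, 0, 0, -0.185, 0, 0, 0, 0, 0, 0, -0.185, 0, 0, 0, 0, 0, 0, -0.03, 0, 31, 45, 0, 0, 0, 0, 0, 31, 45, 0, 0, 0, 0, 0, 31, 45, 0, 0, 0, 0]'

```text
t: 37.98
eef_pos: [0.5559, 0.2854, 0.2086]
tool_rot: [-0.001, 0.062, 0.998, 0.002]
contact_force: [-0.5, 0.5, -0.7]
gripper_width: 0.499
```

Call:
drive_tool --series '[0, 31, 45, 0, 0, 0, 0, 0, 30, 45, 0, 0, 0, 0, 0, 30, 45, 20, 0, 0, 0, 0, 0, 0, 40, 0, 0, 0, 0, 0, 0, 0, 0, 0, 0]'

```text
t: 38.6
eef_pos: [0.4808, 0.4279, 0.1461]
tool_rot: [-0.003, 0.06, 0.998, -0.001]
contact_force: [1.1, 0.7, 0.2]
gripper_width: 0.496
```

```bash
python3 - <<'E'
from h import *
plan([.480,.429,.025],np.pi-.11)
for n,bx in(('scene',(285,90,375,150)),('wrist',(100,60,560,400))):
    k=cam(n);save(k,n+'11');p=k['pixels'].astype(int);m=(p.min(2)>150).astype(np.uint8)
    if n=='scene':
        w=np.zeros_like(m);w[bx[1]:bx[3],bx[0]:bx[2]]=m[bx[1]:bx[3],bx[0]:bx[2]]
        N,l,st,ce=cv2.connectedComponentsWithStats(w);i=1+np.argmax(st[1:,4]);print(st[i])
    for y in(-105,105):
        for x in(-10,10): print(n,proj(k,[.480-np.sin(-1.68)*y/1000+np.cos(-1.68)*x/1000,.429+np.cos(-1.68)*y/1000+np.sin(-1.68)*x/1000,.02])[0].round(1))
E
```

```text
t 38.60 pos [0.4808 0.4279 0.1461] w 0.496 F [1.1 0.7 0.2]
  rot first [-0.003 -0.006 -0.01 ] then shift mm [  0.9   1.1 121.1] | shift in current frame [  0.2   1.4 121.1]
[326 121  33  17 122]
scene [307.5 108. ]
scene [304.3 111.3]
scene [358.9 134.7]
scene [355.9 138.4]
wrist [287.8  56.3]
wrist [258.7  56.7]
wrist [288.  317.3]
wrist [265.2 317.5]
```

View pics/wrist11.png

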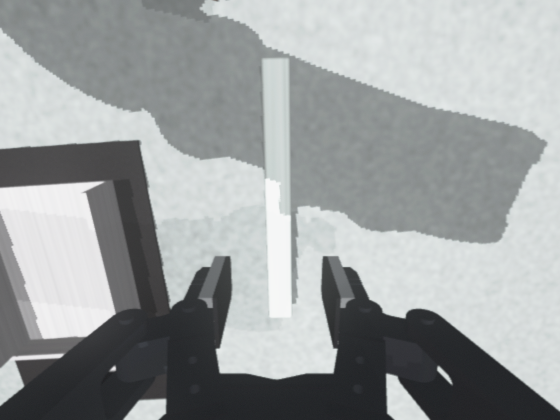

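The bar shows from (275,58) to (279,318), as predicted, and is centred between the fingers.

Call:
drive_tool --series '[0, 0, 1, 60, 0, 0, 0, 0, 0, 0, 50, 0, 0, 0, 0, 0, 0, 11, 0, 0, 0, 0, 0, 0, 0, 0, 0, 0, -0.9, 0, 0, 0, 0, 0, 0, -0.9, 0, 0, 0, 0, 0, 0, -0.9, 0, 0, 0, 0, 0, 0, -0.9, 0, 0, 0, 0, 0, 0, -0.9, 0, 0, -20, 0, 0, 0, -0.9, 0, 0, -50, 0, 0, 0, -0.9, 0, 0, -50, 0, 0, 0, -0.9, 0, 0, 0, 0, 0, 0]' --force 80

```text
t: 40.2
eef_pos: [0.4831, 0.4345, 0.1546]
tool_rot: [0.002, 0.059, 0.998, 0.005]
contact_force: [0.3, 0.6, -4.0]
gripper_width: 0.206
```

```bash
python3 - <<'E'
from ik import *
plan([.4973,-.0634,.30],np.pi/2+.14)
q=bot.get_obs()['q'];print(q.round(2))
for P in([.4973,-.0634,.30],[.4973,-.0634,.218]):
    r,x=ik(np.array(P),Rt(np.pi/2+.14),q);print(r,x.round(2))
E
```

```text
t 40.20 pos [0.4831 0.4345 0.1546] w 0.206 F [ 0.3  0.6 -4. ]
  rot first [ 0.011 -0.003  1.314] then shift mm [-495.   -55.4 -145.4] | shift in current frame [ -72.9 -491.3 -150.1]
[-0.32  0.64 -0.73  1.68  0.49  1.    0.24]
5.8474925321176215e-06 [ 0.28  0.14 -0.27  1.91  0.04  1.1   0.13]
5.123827929885439e-06 [ 0.3   0.23 -0.3   1.98  0.08  0.94  0.09]
```

Call:
drive_tool --series '[-0.9, 0, 0, -20, 0, 0, 0.18, -0.9, 0, 0, -20, 0, 0, 0.19, -0.9, 0, 0, -20, 0, 0, 0.19, -0.9, 0, 0, -20, 0, 0, 0.19, -0.9, 0, 0, -20, 0, 0, 0.19, -0.9, 0, 0, -20, 0, 0, 0.19, -0.9, 0, 0, -20, 0, 0, 0.18, -0.9, -25, -3, 0, 0, 0, 0, -0.9, -45, -5, 0, 0, 0, 0, -0.9, -50, -6, 0, 0, 0, 0, -0.9, -50, -6, 0, 0, 0, 0, -0.9, -50, -6, 0, 0, 0, 0]'

```text
t: 41.7
eef_pos: [0.4893, 0.208, 0.2871]
tool_rot: [-0.002, 0.65, 0.76, -0.0]
contact_force: [1.0, -0.7, -3.8]
gripper_width: 0.203
```

Call:
drive_tool --series '[-0.9, -50, -6, 0, 0, 0, 0, -0.9, -50, -6, 0, 0, 0, 0, -0.9, -50, -5, 0, 0, 0, 0, -0.9, -50, -5, 0, 0, 0, 0, -0.9, -40, -4, 0, 0, 0, 0, -0.9, -25, -3, 0, 0, 0, 0, -0.9, -7, 0, 0, 0, 0, 0, -0.9, 0, 0, 0, 0, 0, 0]'

```text
t: 42.7
eef_pos: [0.5036, -0.0625, 0.2868]
tool_rot: [-0.002, 0.65, 0.76, 0.0]
contact_force: [-0.1, 0.7, -3.0]
gripper_width: 0.207
```

```bash
cat > barchk.py <<'E'
from h import *
plan([.4973,-.0634,.24],np.pi/2+.14)
k=cam('top');p=k['pixels'].astype(int)
o=bot.get_obs()['eef_pos']
# fit bar line & bracket positions in the top view
def loc(u,v,z): 
    w=ray(k,u,v,z)-[.4973,-.0634,0]; return R.from_euler('z',-.14).apply(w).round(4)
m=(p.max(2)<75).astype(np.uint8)
N,l,st,ce=cv2.connectedComponentsWithStats(m)
for i in range(1,N):
    if 20<st[i,4]<250 and 230<ce[i][0]<340 and 165<ce[i][1]<270: print('dark',st[i],ce[i].round(1),'bin frame @.205',loc(*ce[i],.205))
E
python3 barchk.py; python3 - <<'E'
import sys;sys.path.insert(0,'.')
E
```

```text
t 42.70 pos [ 0.5036 -0.0625  0.2868] w 0.207 F [-0.1  0.7 -3. ]
  rot first [-0.002 -0.003  0.016] then shift mm [-0.  -6.3 46.8] | shift in current frame [-0.1 -6.3 46.8]
dark [259 144   8  43 106] [262.4 165.2] bin frame @.205 [0.1379 0.0357 0.205 ]
dark [255 196  13   3  23] [260.5 196.7] bin frame @.205 [0.0556 0.055  0.205 ]
dark [245 217  10  15 105] [249.9 223.6] bin frame @.205 [-0.0083  0.0931  0.205 ]
```

```bash
python3 - <<'E'
from h import *
c=cam('top');s=cam('scene')
def dark(img,sc,box,th):
    p=cv2.imread(img).astype(int).max(2);x0,y0,x1,y1=[int(v*sc) for v in box]
    ys,xs=np.where(p[y0:y1,x0:x1]<th);return np.array([(xs.min()+xs.max())/2+x0,(ys.min()+ys.max())/2+y0])/sc,np.array([xs.mean()+x0,ys.mean()+y0])/sc,len(xs)
pts={}
for k,img,nm,bx in((c,'pics/top0.png','topL',(243,208,257,233)),(c,'pics/top0.png','topR',(313,195,328,222)),(s,'pics/scene0.png','scL',(263,164,286,184)),(s,'pics/scene0.png','scR',(236,220,260,240))):
    a,b,n=dark(img,1.42,bx,95); 
    for z in(.196,.202): print(nm,n,a.round(1),b.round(1),z,R.from_euler('z',-.14).apply(ray(k,*b,z)-[.4973,-.0634,0]).round(4),R.from_euler('z',-.14).apply(ray(k,*a,z)-[.4973,-.0634,0]).round(4))
# predicted bracket footprint bbox under the bin pose
def bbox(k,cx,cy,ys):
    P=[]
    for x in(-22.5,22.5):
        for y in(-9,9):
            for z in(180,212): P.append(R.from_euler('z',.14).apply(np.array([x,y+ys,z])/1000)+[cx,cy,0])
    q=proj(k,P);return q.min(0).round(1),q.max(0).round(1),((q.min(0)+q.max(0))/2).round(1)
for k in(c,s):
    for ys in(92,-92): print(bbox(k,.4973,-.0634,ys))
E
```

```text
topL 373 [248.6 222.2] [247.7 222.6] 0.196 [-0.0031  0.0986  0.196 ] [-0.0024  0.0962  0.196 ]
topL 373 [248.6 222.2] [247.7 222.6] 0.202 [-0.0043  0.0984  0.202 ] [-0.0035  0.096   0.202 ]
topR 298 [319.7 208.5] [319.5 208.7] 0.196 [-0.0003 -0.0882  0.196 ] [ 0.0003 -0.0889  0.196 ]
topR 298 [319.7 208.5] [319.5 208.7] 0.202 [-0.0015 -0.0874  0.202 ] [-0.0009 -0.088   0.202 ]
scL 468 [274.6 173.2] [276.6 173.9] 0.196 [0.0033 0.0974 0.196 ] [-0.0024  0.0975  0.196 ]
scL 468 [274.6 173.2] [276.6 173.9] 0.202 [0.0049 0.0933 0.202 ] [-0.0008  0.0935  0.202 ]
scR 417 [246.8 230.6] [246.6 232.3] 0.196 [ 0.0003 -0.0957  0.196 ] [-0.0011 -0.0911  0.196 ]
scR 417 [246.8 230.6] [246.6 232.3] 0.202 [ 0.0019 -0.0985  0.202 ] [ 0.0005 -0.094   0.202 ]
(array([244.7, 210.6]), array([255.3, 231.2]), array([250. , 220.9]))
(array([315.2, 197.8]), array([327. , 218.6]), array([321.1, 208.2]))
(array([265.6, 166.4]), array([283.9, 183.6]), array([274.7, 175. ]))
(array([236.9, 222. ]), array([257.1, 240.1]), array([247., 231.]))
```

Call:
drive_tool --series '[-0.9, 0, -6, 15, 0, 0, 0.015, -0.9, 0, 0, 20, 0, 0, 0, -0.9, 0, 0, 0, 0, 0, 0, -0.9, 0, 0, 0, 0, 0, 0]'

```text
t: 43.35
eef_pos: [0.498, -0.0639, 0.2522]
tool_rot: [-0.001, 0.655, 0.755, 0.001]
contact_force: [0.2, 0.2, -3.2]
gripper_width: 0.208
```

```bash
python3 - <<'E'
from h import *
plan([.4965,-.0634,.2185],np.pi/2+.14)
k=cam('top');w=cam('scene')
# bar ends predicted vs bright mask ; brackets prediction
o=bot.get_obs()['eef_pos'];u=np.array([-np.sin(.14),np.cos(.14),0])
for n,c in(('top',k),('scene',w)):
    for sgn in(1,-1): print(n,'bar end pred',proj(c,[o[0]+sgn*.105*u[0],o[1]+sgn*.105*u[1],o[2]-.0065])[0].round(1),'seat',proj(c,[.4973+sgn*.092*u[0],-.0634+sgn*.092*u[1],.212])[0].round(1))
a=cv2.resize(w['pixels'][120:280,200:380],(448,398),interpolation=cv2.INTER_CUBIC);b=cv2.resize(k['pixels'][150:278,225:337],(349,398),interpolation=cv2.INTER_CUBIC)
cv2.imwrite('pics/v12.png',np.hstack([a,b]))
p=k['pixels'].astype(int).min(2)
for col in(242,245,248,251,316,319,322,325,328): print(col,p[190:240,col].tolist())
E
```

```text
t 43.35 pos [ 0.498  -0.0639  0.2522] w 0.208 F [ 0.2  0.2 -3.2]
  rot first [-0.001 -0.003  0.001] then shift mm [ 0.7 -1.4 33.7] | shift in current frame [ 0.6 -1.4 33.7]
top bar end pred [243.8 217.7] seat [249.7 219.8]
top bar end pred [328.6 202.6] seat [321.6 207. ]
scene bar end pred [276.9 160.3] seat [274.7 171.5]
scene bar end pred [244.1 225.8] seat [246.8 228. ]
242 [168, 170, 170, 172, 170, 171, 169, 165, 153, 135, 110, 100, 95, 90, 89, 89, 85, 83, 85, 81, 79, 79, 75, 77, 75, 80, 79, 84, 81, 80, 79, 74, 75, 74, 75, 74, 74, 72, 72, 74, 72, 74, 73, 74, 72, 75, 72, 74, 73, 75]
245 [167, 169, 172, 171, 173, 170, 164, 143, 111, 93, 93, 96, 96, 97, 95, 94, 95, 96, 93, 94, 94, 88, 74, 65, 77, 101, 112, 119, 122, 122, 120, 115, 100, 79, 73, 77, 80, 79, 79, 77, 76, 78, 77, 74, 75, 74, 73, 75, 70, 72]
248 [170, 172, 172, 173, 172, 169, 164, 143, 111, 97, 95, 94, 97, 97, 98, 95, 96, 96, 97, 96, 93, 82, 63, 60, 81, 110, 119, 120, 122, 121, 120, 106, 84, 58, 42, 44, 42, 45, 44, 47, 50, 64, 83, 91, 93, 92, 93, 91, 89, 86]
251 [167, 170, 172, 169, 170, 169, 164, 150, 123, 103, 97, 93, 
[... 542 characters left out ...]
6, 98, 99, 98, 97, 97, 98, 98, 101, 100]
322 [109, 104, 97, 94, 84, 80, 77, 75, 76, 77, 78, 77, 80, 81, 81, 84, 83, 85, 84, 85, 86, 86, 86, 90, 90, 87, 88, 90, 91, 92, 93, 91, 89, 92, 90, 93, 96, 93, 93, 95, 93, 95, 95, 96, 96, 95, 96, 97, 96, 96]
325 [127, 130, 129, 126, 122, 118, 113, 112, 111, 121, 130, 147, 151, 146, 130, 113, 104, 91, 78, 76, 78, 77, 77, 78, 83, 82, 83, 83, 82, 84, 86, 84, 85, 86, 88, 89, 87, 88, 90, 88, 90, 89, 90, 89, 92, 92, 94, 91, 94, 95]
328 [136, 137, 135, 135, 135, 133, 137, 137, 135, 136, 137, 138, 138, 136, 140, 144, 148, 141, 134, 129, 128, 124, 120, 116, 107, 100, 95, 89, 88, 82, 76, 75, 75, 79, 79, 79, 78, 78, 81, 82, 83, 84, 85, 85, 84, 86, 87, 90, 88, 87]
```

Call:
drive_tool --series '[-0.9, 0, -1, 12, 0, 0, 0, -0.9, 0, 0, 10, 0, 0, 0, -0.9, 0, 0, 7, 0, 0, 0, -0.9, 0, 0, 2, 0, 0, 0, -0.9, 0, 0, 0, 0, 0, 0, -0.9, 0, 0, 0, 0, 0, 0]'

```text
t: 44.2
eef_pos: [0.4964, -0.0642, 0.2231]
tool_rot: [-0.001, 0.656, 0.755, -0.0]
contact_force: [-10.8, 0.4, 21.1]
gripper_width: 0.208
```

```bash
python3 - <<'E'
from h import *
plan([.4965,-.0634,.2185],np.pi/2+.14)
E
```

```text
t 44.20 pos [ 0.4964 -0.0642  0.2231] w 0.208 F [-10.8   0.4  21.1]
  rot first [-0.002 -0.002  0.001] then shift mm [0.8 0.2 4.6] | shift in current frame [0.8 0.2 4.6]
```

Call:
drive_tool --series '[-0.9, 0, 0, -2, 0, 0, 0, -0.9, 0, -1.5, 0, 0, 0, 0, -0.9, 0, 0, 0, 0, 0, 0, -0.9, 0, 0, 0, 0, 0, 0]'

```text
t: 44.7
eef_pos: [0.4961, -0.0644, 0.2232]
tool_rot: [-0.001, 0.655, 0.755, 0.001]
contact_force: [1.9, 0.1, -0.1]
gripper_width: 0.208
```

```bash
python3 - <<'E'
from h import *
plan([.4965,-.0634,.2185],np.pi/2+.14)
k=cam('top');w=cam('scene')
a=cv2.resize(w['pixels'][130:250,215:335],(400,400),interpolation=cv2.INTER_CUBIC);b=cv2.resize(k['pixels'][170:250,235:340],(400,305),interpolation=cv2.INTER_CUBIC)
cv2.imwrite('pics/v13.png',np.hstack([a,np.vstack([b,np.zeros((95,400,3),np.uint8)])]))
o=bot.get_obs();print(o['torque'].round(2))
E
```

```text
t 44.70 pos [ 0.4961 -0.0644  0.2232] w 0.208 F [ 1.9  0.1 -0.1]
  rot first [ 0.    -0.002  0.001] then shift mm [0.9 0.5 4.7] | shift in current frame [0.9 0.5 4.7]
[ 0.03 -0.49  0.03]
```

The bar's weight is now carried at a height inside the notches, and the force has dropped to about 0. Releasing it.

Call:
drive_tool --series '[-0.3, 0, 0, 0, 0, 0, 0, -0.3, 0, 0, 0, 0, 0, 0, -0.1, 0, 0, 0, 0, 0, 0, -0.1, 0, 0, 0, 0, 0, 0, -0.1, 0, 0, -15, 0, 0, 0, -0.1, 0, 0, -40, 0, 0, 0, -0.1, 0, 0, -60, 0, 0, 0, -0.1, 0, 0, -60, 0, 0, 0, -0.1, -50, 30, 0, 0, 0, 0, -0.1, -50, 30, 0, 0, 0, 0, -0.1, -50, 30, 0, 0, 0, 0, -0.1, -50, 30, 0, 0, 0, 0]'

```text
t: 46.3
eef_pos: [0.6436, -0.2474, 0.3989]
tool_rot: [-0.001, 0.655, 0.755, 0.001]
contact_force: [0.1, 0.5, 0.9]
gripper_width: 0.447
```

Call:
drive_tool --series '[-0.1, -50, 30, 0, 0, 0, 0, -0.1, -50, 30, 0, 0, 0, 0, -0.1, -50, 0, 0, 0, 0, 0, -0.1, -50, 0, 0, 0, 0, 0, -0.1, -50, 0, 0, 0, 0, 0, -0.1, -50, 0, 0, 0, 0, 0, -0.1, 0, 0, 0, 0, 0, 0]'

```text
t: 47.18
eef_pos: [0.7436, -0.5371, 0.3894]
tool_rot: [-0.004, 0.657, 0.754, -0.0]
contact_force: [0.9, 0.4, -1.4]
gripper_width: 0.451
```

```bash
python3 - <<'E'
from h import *
k=cam('top');w=cam('scene');print(bot.get_obs()['eef_pos'].round(3),bot.get_obs()['t'])
a=cv2.resize(w['pixels'][80:290,200:410],(450,450),interpolation=cv2.INTER_CUBIC);b=cv2.resize(k['pixels'][170:290,235:340],(350,400),interpolation=cv2.INTER_CUBIC)
b=np.vstack([b,np.zeros((50,350,3),np.uint8)])
cv2.imwrite('pics/v14.png',np.hstack([a,b]))
u=np.array([-np.sin(.14),np.cos(.14),0])
for n,c in(('top',k),('scene',w)):
    for sg in(1,-1):
        for z in(.212,.227):
            q=proj(c,np.array([.4973,-.0634,z])+sg*.105*u)[0]; q=(q-[200,80])*450/210 if n=='scene' else (q-[235,170])*[350/105,400/120]+[450,0]; print(n,sg,z,q.round(0))
E
```

```text
[ 0.744 -0.533  0.395] 47.275
top 1 0.212 [482. 169.]
top 1 0.227 [480. 165.]
top -1 0.212 [756. 120.]
top -1 0.227 [758. 116.]
scene 1 0.212 [164. 188.]
scene 1 0.227 [164. 181.]
scene -1 0.212 [ 96. 326.]
scene -1 0.227 [ 95. 320.]
```

View pics/v14.png

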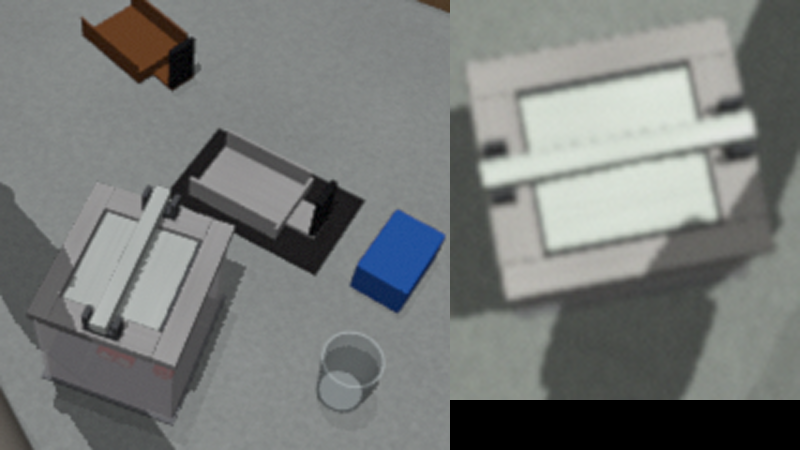

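The bar lies down in both notches: its ends match the seated-height prediction (top 485,173; scene 98,328). The scoop is on the mat and the flap is shut. One last scan for red caps, then I hand in.

```bash
python3 - <<'E'
from h import *
for n in('top','scene'):
    k=cam(n);p=k['pixels'].astype(int); m=((p[:,:,2]-np.maximum(p[:,:,1],p[:,:,0])>18)&(p[:,:,1]-p[:,:,0]<15)).astype(np.uint8)
    N,l,st,ce=cv2.connectedComponentsWithStats(m)
    for i in range(1,N):
        if st[i,4]>8: print(n,st[i,4],ce[i].round(0),ray(k,*ce[i],.02)[:2].round(3))
print(bot.hand_in())
E
```

```text
top 137 [332. 119.] [ 0.834 -0.228]
top 117 [ 99. 330.] [0.223 0.472]
top 12 [139. 327.] [0.225 0.358]
top 11 [133. 345.] [0.178 0.374]
scene 156 [96.  5.] [-0.683  0.532]
scene 371 [417.  12.] [0.521 1.172]
scene 63 [268.  83.] [0.192 0.487]
scene 95 [252. 104.] [0.195 0.368]
scene 45 [280.  94.] [0.26  0.463]
scene 36 [254. 245.] [ 0.493 -0.107]
scene 16 [274. 252.] [ 0.556 -0.097]
scene 163 [330. 302.] [ 0.76  -0.151]
the job is handed in; nothing more can be done
None
```

I did the whole job and handed it in at about 47 s. I put the three cartridges that were present into the steel scoop and tipped them into the bin while the scoop's lip held the flap open. I then stood the empty scoop on its mat and laid the bar across the bin in both brackets.

- **Cartridges:** the last scan found red caps only inside the bin, seen through its clear wall, and none left on the bench. I did not count all three inside one by one. A fourth cartridge never appeared in any view.
- **Flap and scoop:** the flap is shut again. The scoop was seen empty before I set it down, and it was within about 1 mm of the mat's origin when released.
- **Bar:** both ends match the seated height to within about a pixel. While lowering it I felt about 21 N up and 11 N sideways. I eased back 2 mm before letting go.
- **Regrip:** on the first lift my kinematic check showed the arm could not tip far enough with an upright grip. I set the loaded scoop back on the mat and took it again at a slant.
- **Short of plan:** the tip stopped at about 0.99 rad instead of 1.05 because a joint reached its limit. The pan still emptied.
- **Bystanders:** I did not touch the bottle, beaker or blue box, but I did not measure their positions again at the end.

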